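Set up the drying box for keyed plaster mould sections

ROBOT

A 7-joint arm with a two-finger parallel gripper is mounted at the origin on the work surface. World frame = base frame: x ahead of the robot, y to its left, z up, the work surface at z = 0. Lengths are in m, angles in rad, forces in N, time in s.
With the tool pointing down it reaches from about 0.4 to 0.85 m from the base axis. Payload 4.4 kg.
Tool frame: the origin (TCP) lies on the centre line of the jaws, within the pads' length; the fingertips stand bot.tip_extent ahead of it and the grasp point (between the pads) lies 3 mm ahead of it (bot.tip_extent is the distance from the TCP to the fingertips, in m); z points along the fingers, y is the line along which they close (so a half turn about z gives the same grasp; the last joint's range is limited). The gripper opens to 94 mm and grips with 3 to 60 N. Pads are 16 mm wide; open, the fingers measure 119 mm over their backs; the gripper's body (75 mm by 177 mm) begins 78 mm behind the grasp point.
Start: joints at [-1.403, 0.628, 0.038, 1.517, -0.027, 0.996, -0.02], TCP at [0.151, 0.632, 0.227] pointing down, gripper open.
Joint ranges: [-3.06, 3.06], [-0.37, 2.12], [-1.25, 1.32], [0.18, 2.47], [-1.1, 4.24], [0.23, 1.98], [-2.94, 2.94]. Speed limits (rad/s): [2.57, 2.57, 3.14, 3.14, 3.14, 3.14, 3.14].

INTERFACE

Orientations are given as a unit quaternion [x, y, z, w].
In Python, from workcell import bot gives the robot as it stands.
- The arm moves only by the shell command python3 shift.py 'ROWS' [OPENING]. ROWS is a JSON list that holds a single list of rows (three levels of brackets), with 1 to 12 rows, each of 6 numbers: dx, dy, dz in m, then a rotation vector rx, ry, rz in rad; each row is the pose to reach, as a shift and turn from the pose commanded when the command began, along the tool's axes at that moment; what a row does not reach only later rows make up. A row lasts 1/12 s, in which the tool goes at most 0.0417 m and 0.125 rad, less where a joint would pass 70% of its speed; a pose out of reach is approached as far as the arm can. OPENING is the finger opening in m, set as the command begins (- or left out keeps the last). The fingers move at their own pace and stop on an object; the grip force is fixed at half the most. Time passes only in rows, so rows that do not move let the fingers close. It prints the time, the measured TCP pose, the force, the opening and the grip force at its end. Input that does not fit is refused with a message, and nothing moves.
- bot.read_state(): the state, without advancing time (a new reading comes with each control period).
- bot.snapshot(name): name is "side" or "top"; returns a dict with "image" (400x640x3 uint8, red, green, blue), "camera_matrix" (3x3 intrinsics, pixels), "view" (4x4, takes a point from world to camera coordinates). Camera axes: x right, y down, z forward; pixel columns grow to the right and rows downward; lengths in m; the calibration is good to about 2 mm. A picture is of the moment at which its call begins. There is no depth.
- bot.job_done(): hands the job in; it is judged then, once.
The state is a dict: "time": time; "joint_positions": joint angles; "qvel": joint speeds; "joint_efforts": joint torques, N m; "tool_pos": TCP position; "eef_rot": TCP orientation; "contact_force": force on the tool from outside, world axes, zero at the start; "ft_torque": the same for the moment, N m; "grip_width": finger opening in m; "grip_force": force on a finger pad.
Only numpy, scipy, OpenCV 4.12 (cv2) and the standard library are available. Lean on these libraries where they do the work, as an engineer would, in place of code of your own. Each camera call takes 0.05 s, during which the arm holds its last target. There are 200 camera calls.

TASK

Set up the plaster drying box and start it: first raise all four hinged walls of the box fully upright. Then stack every white mould section that is on the bench inside the box in one pile, the first keyed on the red key of the floor and each next one keyed squarely on the section below so that it sits fully down. Only when all are in, turn the red isolator handle clockwise to on, fully to its stop, and leave the jar, the cup and the brush where they stand.

Things in the scene. Friction and masses are not known exactly. Their poses are not given: they have to be found in the camera images.
- dryer: Fixed grey base of the drying box, 144 x 144 mm, its floor (black vent slots) 18 mm above the table. Origin: centre of its underside on the table; z up, x and y square to its sides. On the floor a red key 8 mm high, centred 12 mm towards +x: 26 (x) x 20 (y) mm at its foot, tapering to 18 x 12 on top. One white wall is hinged at each side, 72 mm from the centre, 18 mm above the table.
- wall_px (a joint): Angle of the white wall on the base's +x side: 0 flat outwards, pi/2 upright against a stop; starts part raised. 138 mm wide, 80 mm hinge to free edge, 5 mm thick (outside the hinge line when upright). Stiff hinge (0.12 N m): stays where left. To raise it, set a finger against the free edge from outside and follow its arc up and in; a purely sideways push jams at low angles.
- wall_px_edge (a point): Middle of the free edge (blue strip) of the +x wall, at half its thickness, 80 mm from the hinge line.
- wall_py (a joint): Angle of the white wall on the base's +y side: 0 flat outwards, pi/2 upright against a stop; starts part raised. 138 mm wide, 80 mm hinge to free edge, 5 mm thick (outside the hinge line when upright). Stiff hinge (0.12 N m): stays where left. To raise it, set a finger against the free edge from outside and follow its arc up and in; a purely sideways push jams at low angles.
- wall_py_edge (a point): Middle of the free edge (blue strip) of the +y wall, at half its thickness, 80 mm from the hinge line.
- wall_mx (a joint): Angle of the white wall on the base's -x side: 0 flat outwards, pi/2 upright against a stop; starts part raised. 138 mm wide, 80 mm hinge to free edge, 5 mm thick (outside the hinge line when upright). Stiff hinge (0.12 N m): stays where left. To raise it, set a finger against the free edge from outside and follow its arc up and in; a purely sideways push jams at low angles.
- wall_mx_edge (a point): Middle of the free edge (blue strip) of the -x wall, at half its thickness, 80 mm from the hinge line.
- wall_my (a joint): Angle of the white wall on the base's -y side: 0 flat outwards, pi/2 upright against a stop; starts part raised. 138 mm wide, 80 mm hinge to free edge, 5 mm thick (outside the hinge line when upright). Stiff hinge (0.12 N m): stays where left. To raise it, set a finger against the free edge from outside and follow its arc up and in; a purely sideways push jams at low angles.
- wall_my_edge (a point): Middle of the free edge (blue strip) of the -y wall, at half its thickness, 80 mm from the hinge line.
- section0: Loose white plaster mould section (may be absent; all alike), 70 (x) x 56 (y) x 20 mm, 0.12 kg. Origin: centre of its underside, z up. On top a terracotta key 8 mm high as on the base, centred 12 mm towards +x (terracotta mark on that end); below, at the same offset, a notch 29 x 23 mm, 9 deep (1.5 mm clear all round). Seated it adds 20 mm of height; off its key it sits about 8 mm too high.
- section1: Loose white plaster mould section (may be absent; all alike), 70 (x) x 56 (y) x 20 mm, 0.12 kg. Origin: centre of its underside, z up. On top a terracotta key 8 mm high as on the base, centred 12 mm towards +x (terracotta mark on that end); below, at the same offset, a notch 29 x 23 mm, 9 deep (1.5 mm clear all round). Seated it adds 20 mm of height; off its key it sits about 8 mm too high.
- section2: Loose white plaster mould section (may be absent; all alike), 70 (x) x 56 (y) x 20 mm, 0.12 kg. Origin: centre of its underside, z up. On top a terracotta key 8 mm high as on the base, centred 12 mm towards +x (terracotta mark on that end); below, at the same offset, a notch 29 x 23 mm, 9 deep (1.5 mm clear all round). Seated it adds 20 mm of height; off its key it sits about 8 mm too high.
- section3: Loose white plaster mould section (may be absent; all alike), 70 (x) x 56 (y) x 20 mm, 0.12 kg. Origin: centre of its underside, z up. On top a terracotta key 8 mm high as on the base, centred 12 mm towards +x (terracotta mark on that end); below, at the same offset, a notch 29 x 23 mm, 9 deep (1.5 mm clear all round). Seated it adds 20 mm of height; off its key it sits about 8 mm too high.
- isolator: Fixed grey switch housing 100 x 90 mm, 55 mm high with a yellow disc 4 mm thick on top. Origin at the centre of its underside, z up. A red bar handle turns on the disc about the vertical axis through the origin.
- handle (a joint): Angle of the red isolator handle: 0 = off (bar along the housing's x, towards the white mark), pi/2 = on (a quarter turn clockwise seen from above, bar along the housing's y, towards the green mark). Stops at both ends; stiff (0.12 N m), stays where it is left.
- handle_grip (a point): Grip point of the red bar handle, on its axis, 86 mm above the table. The bar is 62 mm long, 14 mm thick, and stands from 67 to 101 mm above the table. x of this point runs along the bar.
- glaze_jar: Bystander: blue glaze jar with a white cap, 66 mm across, 90 mm high, loose. Origin at the centre of its underside.
- clay_cup: Bystander: open terracotta cup, 80 mm across, 85 mm high, loose. Origin at the centre of its underside.
- glaze_brush: Bystander: brush lying on the table, loose, origin under its middle.

How it is judged:
By the outcome, as a careful person would: the job done as asked, in the order asked, and still so for the second after the job is handed in, with the robot touching nothing.
Of section0, section1, section2, section3 only 2 to 4 are there at a start; the rules pass over those that are not, and their reading is None.
At some moment in a run one of section0, section1, section2, section3 may be knocked a few centimetres aside while the robot is not near it.
Once in a run the grip may slacken for a moment while it holds something.
It also fails if it takes over 210 s, if anything falls off the work surface, if the arm or the gripper's body presses on something with over 40 N, if the wrist force passes 120 N, or if a joint passes its speed limit or range.

## Working session

There is one attempt and no reset: what is moved stays moved. The work goes in short steps, Python scripts to look and compute and a shell command to move; the robot and the scene stay as the last step left them, time stands still between calls to the robot, and variables do not carry over. Pictures are saved under pics/ and viewed, at most 14 in all, crops included, and the job is handed in when it is done.

```bash
ls; mkdir -p pics; python3 - <<'E'
from workcell import bot
import cv2,numpy as np
np.set_printoptions(precision=4,suppress=True)
print(bot.tip_extent, bot.read_state())
for n in("top","side"):
    s=bot.snapshot(n); cv2.imwrite(f"pics/{n}0.png",s["image"][:,:,::-1]); print(s["camera_matrix"],s["view"])
E
```

```text
pics
shift.py
workcell.py
0.022 {'time': 0.0, 'joint_positions': array([-1.4028,  0.6293,  0.0384,  1.5183, -0.027 ,  0.9963, -0.02  ]), 'qvel': array([ 0.0003,  0.0018,  0.0004, -0.0001, -0.0011, -0.0003, -0.0006]), 'joint_efforts': array([  0.0002, -54.9731,   1.1435, -18.6638,  -0.0523,   0.0238,
         0.0002]), 'tool_pos': array([0.1504, 0.6317, 0.2266]), 'eef_rot': array([ 0.1166,  0.9932, -0.001 , -0.0001]), 'contact_force': array([ 0.5208,  0.856 , -0.6511]), 'ft_torque': array([ 0.0356, -0.0036, -0.0375]), 'grip_force': 0.0, 'grip_width': 0.09416938569414195}
[[421.4814   0.     324.3491]
 [  0.     421.4814 207.0858]
 [  0.       0.       1.    ]] [[ 0.0088 -0.9997  0.0225 -0.024 ]
 [-0.9885 -0.0121 -0.1509  0.5857]
 [ 0.1512 -0.0209 -0.9883  1.2643]
 [ 0.      0.      0.      1.    ]]
[[367.6331   0.     320.2267]
 [  0.     367.6331 201.3701]
 [  0.       0.       1.    ]] [[ 0.96   -0.2798  0.0046 -0.5359]
 [-0.2177 -0.7571 -0.6159  0.1689]
 [ 0.1758  0.5903 -0.7878  0.8914]
 [ 0.      0.      0.      1.    ]]
```
View pics/top0.png

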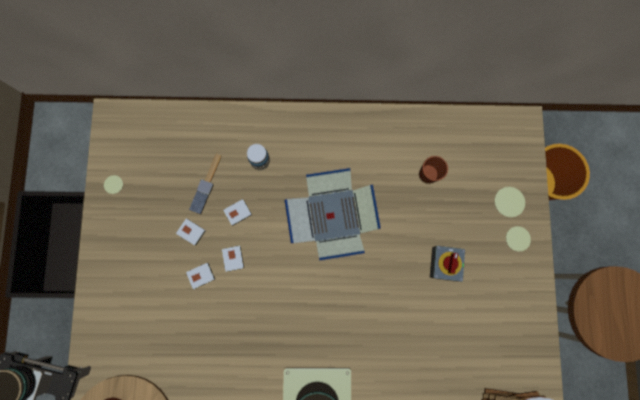

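View pics/side0.png

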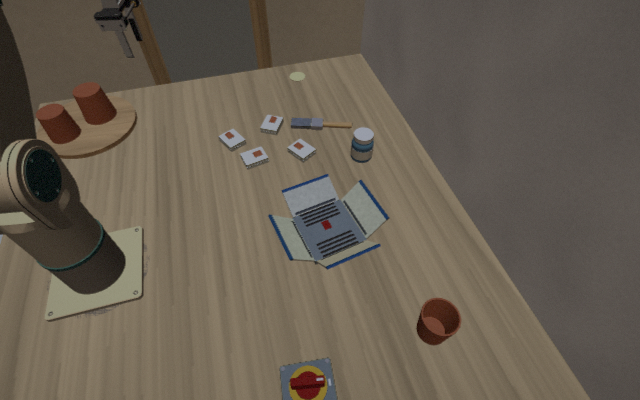

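```bash
cat > h.py <<'E'
import cv2,numpy as np
from scipy.spatial.transform import Rotation as R
np.set_printoptions(precision=4,suppress=True)
def snap(n):
    from workcell import bot
    return bot.snapshot(n)
def ray(s,uv):
    K,V=s["camera_matrix"],s["view"]; c=-V[:3,:3].T@V[:3,3]
    d=V[:3,:3].T@np.linalg.inv(K)@np.array([uv[0],uv[1],1.]); return c,d/np.linalg.norm(d)
def onz(s,uv,z):
    c,d=ray(s,uv); return c+d*(z-c[2])/d[2]
def tri(s1,p1,s2,p2):
    c1,d1=ray(s1,p1);c2,d2=ray(s2,p2)
    A=np.stack([d1,-d2],1);t=np.linalg.lstsq(A,c2-c1,rcond=None)[0]
    a,b=c1+t[0]*d1,c2+t[1]*d2; return (a+b)/2,np.linalg.norm(a-b)
def proj(s,p):
    q=s["view"][:3,:3]@np.asarray(p)+s["view"][:3,3]; q=s["camera_matrix"]@q; return q[:2]/q[2]
def hsv(s): return cv2.cvtColor(s["image"],cv2.COLOR_RGB2HSV)
def blobs(m,amin=4):
    n,l,st,c=cv2.connectedComponentsWithStats(m.astype(np.uint8)); return [(c[i],st[i],l==i) for i in range(1,n) if st[i][4]>=amin]
E
python3 - <<'E'
from h import *
import pickle
T,S=snap("top"),snap("side"); pickle.dump((T,S),open("s0.pkl","wb"))
up=lambda im,a,b,c,d,f:cv2.resize(im[c:d,a:b],None,fx=f,fy=f,interpolation=cv2.INTER_CUBIC)
a=up(T["image"],280,385,163,263,4); b=up(S["image"],265,390,172,270,3)
c=up(T["image"],175,260,195,295,4); d=up(T["image"],425,470,240,287,5)
cv=np.zeros((800,800,3),np.uint8)
cv[:400,:420]=a; cv[:294,425:800]=b; cv[400:800,:340]=c; cv[400:635,425:650]=d
cv2.imwrite("pics/c1.png",cv2.resize(cv,(600,600))[:,:,::-1])
for n,s in(("T",T),("S",S)):
    h=hsv(s)
    red=((h[...,0]<12)|(h[...,0]>170))&(h[...,1]>110)&(h[...,2]>50)
    blue=(h[...,0]>105)&(h[...,0]<125)&(h[...,1]>130)&(h[...,2]>40)
    for k,m in(("red",red),("blue",blue)):
        for c,st,_ in blobs(m): print(n,k,c,st)
E
```

```text
T red [565.6853 169.7991] [547 149  38  46 931]
T red [434.3214 168.494 ] [422 156  26  26 504]
T red [233.3478 213.3913] [231 211   6   6  23]
T red [329.973  215.4324] [327 213   7   6  37]
T red [186.4  229.44] [184 227   6   6  25]
T red [231.3077 254.4231] [229 252   5   6  26]
T red [453.5    263.8542] [450 253   8  20  96]
T red [446.942  262.3478] [444 256   7  14  69]
T red [195.6923 277.1154] [193 275   7   6  26]
T red [112.4 398.8] [107 398  12   2  15]
T blue [336. 171.] [334 171   5   1   5]
T blue [341.5 170. ] [340 170   4   1   4]
T blue [322.5 173. ] [321 173   4   1   4]
T blue [329. 172.] [327 172   5   1   5]
T blue [309.5 175. ] [308 175   4   1   4]
T blue [316. 174.] [314 174   5   1   5]
T blue [372.25 191.5 ] [371 186   3  12  12]
T blue [375.9655 212.2069] [374 199   5  28  29]
T blue [288.4667 220.6889] [285 201   7  41  45]
T blue [353.5 253. ] [352 253   4   1   4]
T blue [360. 252.] [358 252   5   1   5]
T blue [342. 255.] [340 255   5   1   5]
T blue [348. 254.] [346 254   5   1   5]
T blue [329. 257.] [327 257   5   1   5]
T blue [336. 256.] [334 256   5   1   5]
T blue [323. 258.] [321 258   5   1   5]
S red [ 93.6047 103.2298] [  73   82   44   43 1227]
S red [ 57.582  123.4293] [  36  104   45   40 1146]
S red [272.5652 119.1739] [270 117   6   5  23]
S red [228.8929 134.7143] [226 132   7   6  28]
S red [298.0645 145.4516] [294 143   9   6  31]
S red [256.8485 153.3333] [253 151   9   6  33]
S red [326.1228 224.4035] [322 220  10  10  57]
S red [438.7992 320.2676] [ 419  298   42   47 1424]
S red [306.8437 384.5869] [290 371  35  28 627]
S blue [304.3118 182.957 ] [282 174  46  18  93]
S blue [373.3091 199.4545] [359 180  29  39 110]
S blue [275.0833 227.1667] [269 215  14  25  60]
S blue [286.3  250.18] [281 241  11  19  50]
S blue [352.971  255.8986] [327 244  53  25 138]
```

View pics/c1.png

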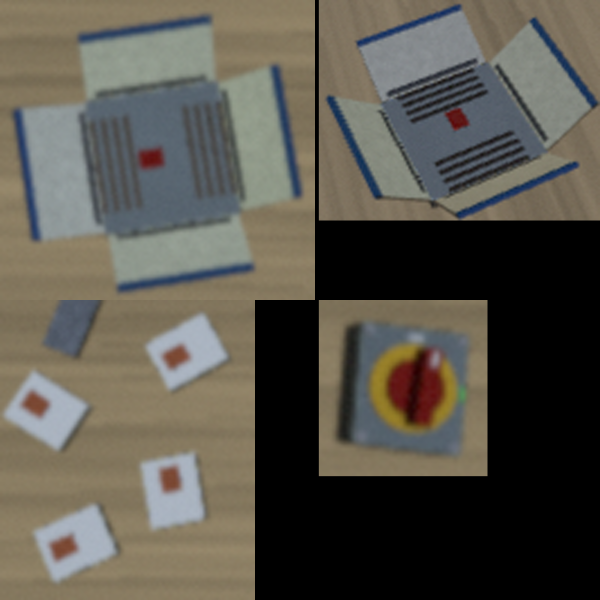

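```bash
python3 - <<'E'
from h import *
import pickle
T,S=pickle.load(open("s0.pkl","rb"))
up=4
def hs(s): return cv2.cvtColor(cv2.resize(s["image"],None,fx=up,fy=up,interpolation=cv2.INTER_CUBIC),cv2.COLOR_RGB2HSV)
def toraw(p): return (np.asarray(p)+.5)/up-.5
E={}
for n,s,roi in(("T",T,(278,390,160,268)),("S",S,(262,395,168,275))):
    h=hs(s); m=(h[...,0]>100)&(h[...,0]<128)&(h[...,1]>100)
    k=np.zeros_like(m); a,b,c,d=[v*up for v in roi]; k[c:d,a:b]=1; m&=k
    m=cv2.morphologyEx(m.astype(np.uint8),cv2.MORPH_CLOSE,np.ones((13,13)))
    E[n]=[]
    for c,st,l in blobs(m,150):
        r=cv2.minAreaRect(np.argwhere(l)[:,::-1].astype(np.float32)); bx=cv2.boxPoints(r)
        if np.linalg.norm(bx[0]-bx[1])<np.linalg.norm(bx[1]-bx[2]): e=((bx[0]+bx[1])/2,(bx[2]+bx[3])/2)
        else: e=((bx[1]+bx[2])/2,(bx[3]+bx[0])/2)
        e=[toraw(q) for q in e]; E[n].append(e); print(n,st[4],toraw(r[0]),np.round(r[1],0)/up,e)
pickle.dump(E,open("E.pkl","wb"))
# sections
for n,s in(("T",T),("S",S)):
    h=hs(s)
    red=((h[...,0]<14)|(h[...,0]>170))&(h[...,1]>100)
    for c,st,l in blobs(red,200):
        c=toraw(c)
        if n=="T" and 170<c[0]<345 and 190<c[1]<300 or n=="S" and 200<c[0]<340 and 100<c[1]<240: print(n,"key",c,st[4]/16)
    w=(h[...,1]<60)&(h[...,2]>125)
    for c,st,l in blobs(cv2.morphologyEx(w.astype(np.uint8),cv2.MORPH_CLOSE,np.ones((25,25))),1500):
        c=toraw(c)
        if n=="T" and 170<c[0]<250 and 190<c[1]<300 or n=="S" and 200<c[0]<320 and 100<c[1]<170:
            r=cv2.minAreaRect(np.argwhere(l)[:,::-1].astype(np.float32)); print(n,"white",c,toraw(r[0]),np.array(r[1])/up,r[2],h[...,2][l].mean())
E
```

```text
T 1008 [327.6076 172.2589] [ 1.75 42.5 ] [array([348.6223, 169.1067], dtype=float32), array([306.5929, 175.4111], dtype=float32)]
T 1179 [374.8796 206.2272] [43.  2.] [array([371.1657, 185.074 ], dtype=float32), array([378.5935, 227.3805], dtype=float32)]
T 1196 [288.5588 220.8662] [42.5  2. ] [array([285.4172, 199.8314], dtype=float32), array([291.7003, 241.9011], dtype=float32)]
T 1122 [341.2519 255.0118] [ 2.   43.75] [array([362.8985, 251.5204], dtype=float32), array([319.6054, 258.5032], dtype=float32)]
S 1733 [304.6993 182.8308] [ 2.5 48.5] [array([327.5427, 174.5898], dtype=float32), array([281.8558, 191.0718], dtype=float32)]
S 2063 [373.3087 199.1496] [47.25  3.25] [array([359.3686, 180.0623], dtype=float32), array([387.2488, 218.2369], dtype=float32)]
S 2287 [280.0936 236.8225] [50.    3.25] [array([269.1732, 214.3516], dtype=float32), array([291.0141, 259.2934], dtype=float32)]
S 2422 [352.8492 255.9407] [ 3.   58.25] [array([379.4947, 244.326 ], dtype=float32), array([326.2036, 267.5555], dtype=float32)]
T key [233.2392 213.4706] 26.0
T key [329.9004 215.4141] 39.9375
T k
[... 286 characters left out ...]
87918581746553
T white [231.8437 258.0711] [232.2016 258.1386] [25.0737 21.177 ] 79.50852966308594 169.09269591681462
T white [199.135  275.6733] [199.2091 275.7734] [21.0737 24.9837] 65.72555541992188 169.40813763656914
S key [272.5368 119.1445] 24.8125
S key [228.9079 134.8129] 28.9375
S key [298.1678 145.373 ] 31.0625
S key [257.0467 153.1701] 33.9375
S key [326.0884 224.3949] 60.5625
S white [270.9563 121.5786] [270.9392 121.5659] [19.6    17.4992] 17.650123596191406 150.29863400847856
S white [240.021  150.1671] [235.8997 155.585 ] [53.0355 49.2493] 38.779048919677734 139.64798994974873
S white [297.2632 149.257 ] [296.0999 153.1379] [26.8523 30.7325] 34.41836929321289 142.9448224852071
```

```bash
python3 - <<'E'
from h import *
import pickle
T,S=pickle.load(open("s0.pkl","rb")); E=pickle.load(open("E.pkl","rb"))
names=["my(far)","mx(right)","px(left)","py(near)"]
# T order: far,right(-y world),left,near ; S order: left(+y world),far,near,right
so=[1,3,0,2]; mids=[]
for i,nm in enumerate(names):
    a=E["T"][i]; b=E["S"][so[i]]
    best=min(([ (tri(T,a[0],S,b[0]),tri(T,a[1],S,b[1])),(tri(T,a[0],S,b[1]),tri(T,a[1],S,b[0]))]),key=lambda q:q[0][1]+q[1][1])
    p,q=best[0][0],best[1][0]; d=q-p; mids.append((p+q)/2)
    print(nm,(p+q)/2,"len",np.linalg.norm(d),"dir",np.degrees(np.arctan2(d[1],d[0])),best[0][1],best[1][1])
k=tri(T,(329.90,215.41),S,(326.09,224.39)); print("key",k)
m=[x[:2] for x in mids]
# cross of my-py and mx-px lines
A=np.stack([m[3]-m[0],-(m[2]-m[1])],1);t=np.linalg.solve(A,m[1]-m[0]); c=m[0]+t[0]*(m[3]-m[0]); print("centre",c,[np.degrees(np.arctan2(*(v[::-1]))) for v in(m[3]-m[0],m[2]-m[1])], (k[0][:2]-c)*1000)
for x in mids: print(np.linalg.norm(x[:2]-c)-.072, x[2]-.018)
keysT=[(233.24,213.47),(186.41,229.24),(231.32,254.35),(195.69,277.08)]
keysS=[(298.17,145.37),(272.54,119.14),(257.05,153.17),(228.91,134.81)]
W=[((236.78,211.75),60.4,(20.4,24.9)),((189.61,231.18),32.6,(24.2,20.8)),((232.2,258.14),79.5,(25,21.2)),((199.2,275.77),65.7,(21,25))]
for kt,ks,w in zip(keysT,keysS,W):
    k,e=tri(T,kt,S,ks)
    c=onz(T,w[0],.018); a=np.radians(w[1]+(90 if w[2][1]>w[2][0] else 0)); p=onz(T,np.array(w[0])+5*np.array([np.cos(a),np.sin(a)]),.018)
    v=(p-c)[:2]; v/=np.linalg.norm(v); v*=np.sign(v@(k[:2]-c[:2]))
    print("sec key",k,e,"yaw",np.degrees(np.arctan2(v[1],v[0])),"c from key",k[:2]-.012*v,"c white",c[:2])
print("iso", onz(T,(448.5,263.5),.06),onz(T,(453.5,263.85),.101))
print("camT",ray(T,(0,0))[0],"camS",ray(S,(0,0))[0])
E
```

```text
my(far) [ 0.6898 -0.0267  0.0751] len 0.132270981336678 dir 100.98062609831375 0.0015587315742629118 0.0011845183410951778
mx(right) [ 0.5861 -0.1707  0.077 ] len 0.13386307741025985 dir -170.8025023507586 0.003340802715914917 0.0024078079615423302
px(left) [0.5415 0.0917 0.0525] len 0.13354365856145772 dir -170.65001646373562 0.003121794882132855 0.0015715859398601683
py(near) [ 0.4375 -0.0695  0.0719] len 0.13270683437701697 dir 99.950504449243 0.000621696446083074 0.00020791269848737678
key (array([ 0.5632, -0.0361,  0.0227]), np.float64(0.00045871848952059165))
centre [ 0.5652 -0.0478] [np.float64(-170.3535760532374), np.float64(99.65328350630573)] [-2.014 11.788]
0.05433379021033337 0.05713767873449151
0.05263797655134002 0.0589786714469346
0.06953616299395969 0.03446503956642137
0.05751218011238267 0.053908816103229965
sec key [0.5653 0.2667 0.0255] 0.00019913795628654913 yaw 121.04322912974854 c from key [0.5714 0.2564] c white [0.5718 0.2573]
sec key [0.5144 0.4092 0.0261] 0.000838084944582528 yaw 58.52696987391223 c from key [0.5082 0.3989] c white [0.5088 0.4014]
sec key [0.438  0.2672 0.0262] 0.0002193857175158889 yaw 12.835530161924074 c from key [0.4263 0.2646] c white [0.4266 0.2656]
sec key [0.3678 0.3726 0.0259] 0.00015338698245671617 yaw 115.08228146062322 c from key [0.3729 0.3618] c white [0.3718 0.3643]
iso [ 0.4154 -0.395   0.06  ] [ 0.4136 -0.3967  0.101 ]
camT [0.388  0.0095 1.3384] camS [ 0.3946 -0.5483  0.8088]
```

```bash
cat >> h.py <<'E'
C=np.array([.5652,-.0478]); YAW=np.radians(99.7)
def go(x,y,z,yaw=0,frame="d"):
    """shift from present tool pose to target (mm; dryer frame 'd' or world 'w'; yaw deg of tool x in that frame)"""
    from workcell import bot
    s=bot.read_state(); Q=R.from_quat(s["eef_rot"]); p=s["tool_pos"]
    a=YAW if frame=="d" else 0
    t=np.array([x,y,z])/1000.
    if frame=="d": t[:2]=C+np.array([[np.cos(a),-np.sin(a)],[np.sin(a),np.cos(a)]])@t[:2]
    ty=a+np.radians(yaw); X=np.array([np.cos(ty),np.sin(ty),0]);Z=np.array([0,0,-1.]); G=R.from_matrix(np.stack([X,np.cross(Z,X),Z],1))
    print("t",s["time"],"shift",Q.inv().apply(t-p),"rv",(Q.inv()*G).as_rotvec(), "q",s["joint_positions"])
E
python3 -c "
from h import *
go(170,0,180)"
```

```text
t 0.2 shift [-0.4942 -0.4087  0.0474] rv [-0.001   0.0007  1.1676] q [-1.4028  0.629   0.0385  1.5179 -0.027   0.9963 -0.02  ]
```

```bash
python3 shift.py '[[[-0.494, -0.409, 0.047, 0, 0, 1.168], [-0.494, -0.409, 0.047, 0, 0, 1.168], [-0.494, -0.409, 0.047, 0, 0, 1.168], [-0.494, -0.409, 0.047, 0, 0, 1.168], [-0.494, -0.409, 0.047, 0, 0, 1.168], [-0.494, -0.409, 0.047, 0, 0, 1.168], [-0.494, -0.409, 0.047, 0, 0, 1.168], [-0.494, -0.409, 0.047, 0, 0, 1.168], [-0.494, -0.409, 0.047, 0, 0, 1.168], [-0.494, -0.409, 0.047, 0, 0, 1.168], [-0.494, -0.409, 0.047, 0, 0, 1.168], [-0.494, -0.409, 0.047, 0, 0, 1.168]]]' 0
python3 -c "
from h import *
go(166,0,100)"
```

```text
time: 1.2
tool_pos: [0.4513, 0.2325, 0.1908]
eef_rot: [0.645, 0.764, 0.0, -0.0]
contact_force: [0.7, 1.0, -0.2]
grip_width: 0.0173
grip_force: 0.0
t 1.2 shift [-0.1295  0.0651  0.0908] rv [ 0.     -0.0001  0.0001] q [-0.7707  0.498   0.3475  1.9571 -0.2474  0.7272 -0.1067]
```

```bash
python3 shift.py '[[[0, 0, 0, 0, 0, 0], [0, 0, 0, 0, 0, 0]]]'
python3 -c "
from h import *
go(166,0,100)"
```

```text
time: 1.37
tool_pos: [0.4521, 0.2311, 0.1909]
eef_rot: [0.647, 0.762, -0.0, 0.0]
contact_force: [0.0, 0.6, 0.2]
grip_width: 0.004
grip_force: 0.0
t 1.3667 shift [-0.1274  0.0654  0.091 ] rv [ 0.0002  0.0009 -0.0069] q [-0.7694  0.4984  0.3493  1.9567 -0.2471  0.7276 -0.1111]
```

```bash
python3 shift.py '[[[-0.127, 0.065, 0.091, 0, 0, -0.007], [-0.127, 0.065, 0.091, 0, 0, -0.007], [-0.127, 0.065, 0.091, 0, 0, -0.007], [-0.127, 0.065, 0.091, 0, 0, -0.007], [-0.127, 0.065, 0.091, 0, 0, -0.007], [-0.127, 0.065, 0.091, 0, 0, -0.007], [-0.127, 0.065, 0.091, 0, 0, -0.007]]]'
python3 -c "
from h import *
go(166,0,100)"
python3 shift.py '[[[0, 0, 0.02, 0, 0, 0], [0, 0, 0.039, 0, 0, 0], [0, 0, 0.039, 0, 0, 0], [-0.007, 0, 0.039, 0, 0, 0], [-0.013, 0, 0.039, 0, 0, 0], [-0.017, 0, 0.032, 0, 0, 0], [-0.0215, 0, 0.0244, 0, 0, 0], [-0.026, 0, 0.019, 0, 0, 0], [-0.031, 0, 0.014, 0, 0, 0], [-0.036, 0, 0.009, 0, 0, 0], [-0.042, 0, 0.005, 0, 0, 0], [-0.042, 0, 0.005, 0, 0, 0]]]'
python3 shift.py '[[[-0.006, 0, -0.003, 0, 0, 0], [-0.012, 0, -0.0065, 0, 0, 0], [-0.018, 0, -0.009, 0, 0, 0], [-0.025, 0, -0.011, 0, 0, 0], [-0.032, 0, -0.012, 0, 0, 0], [-0.039, 0, -0.013, 0, 0, 0], [-0.043, 0, -0.013, 0, 0, 0], [-0.043, 0, -0.013, 0, 0, 0], [-0.043, 0, -0.013, 0, 0, 0]]]'
python3 -c "
from h import *
go(85,0,108)
import cv2
cv2.imwrite('pics/w1.png',snap('side')['image'][150:300,230:430,::-1].repeat(3,0).repeat(3,1))"
```

```text
time: 1.95
tool_pos: [0.5351, 0.1217, 0.0998]
eef_rot: [0.642, 0.767, -0.0, -0.001]
contact_force: [-0.4, 0.1, -0.4]
grip_width: 0.0002
grip_force: 0.0
t 1.95 shift [-0.0062  0.0011 -0.0002] rv [-0.0012 -0.0014  0.0085] q [-0.4408  0.6801  0.2572  1.9197 -0.2991  0.5798  0.1913]
time: 2.95
tool_pos: [0.5443, 0.0784, 0.0974]
eef_rot: [0.642, 0.766, 0.002, 0.0]
contact_force: [-1.2, 4.3, 3.6]
grip_width: 0.0005
grip_force: 2.1
time: 3.7
tool_pos: [0.5506, 0.0376, 0.108]
eef_rot: [0.642, 0.767, 0.001, -0.001]
contact_force: [-1.2, 6.8, 5.4]
grip_width: 0.0005
grip_force: 3.4
t 3.7 shift [-0.0017  0.      0.    ] rv [-0.0005 -0.0029  0.0071] q [-0.2758  0.6683  0.2442  1.9063 -0.2736  0.5999  0.3215]
```

View pics/w1.png

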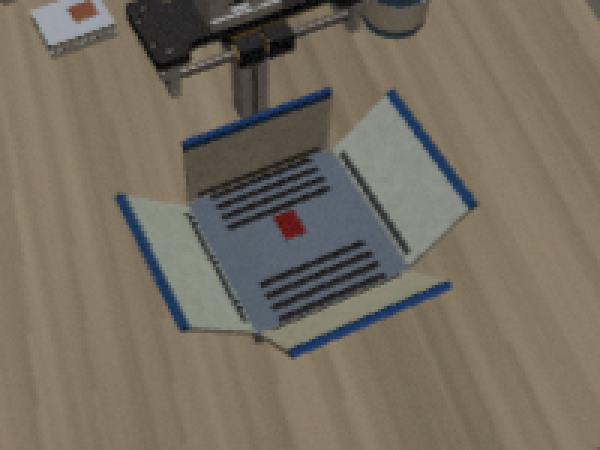

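```bash
python3 shift.py '[[[-0.002, 0, 0, 0, 0, 0], [-0.004, 0, 0, 0, 0, 0], [-0.006, 0, 0, 0, 0, 0], [-0.006, 0, 0, 0, 0, 0], [-0.006, 0, 0, 0, 0, 0]]]'
python3 -c "
from h import *
go(85,0,108)"
python3 shift.py '[[[0.02, 0, 0, 0, 0, 0.007], [0.03, 0, 0, 0, 0, 0.007], [0.03, 0, -0.04, 0, 0, 0.007], [0.03, 0, -0.08, 0, 0, 0.007], [0.03, 0, -0.08, 0, 0, 0.007], [0.03, 0, -0.08, 0, 0, 0.007]]]'
python3 -c "
from h import *
go(0,-165,180)"
```

```text
time: 4.17
tool_pos: [0.5506, 0.0372, 0.1081]
eef_rot: [0.641, 0.768, 0.002, -0.004]
contact_force: [-2.4, 16.3, 7.2]
grip_width: 0.0006
grip_force: 8.4
t 4.1667 shift [-0.0013  0.      0.    ] rv [-0.0017 -0.0094  0.0106] q [-0.2666  0.6682  0.2374  1.9043 -0.2764  0.6034  0.3308]
time: 4.67
tool_pos: [0.5481, 0.0583, 0.1897]
eef_rot: [0.645, 0.764, 0.001, 0.002]
contact_force: [-0.4, -0.6, -0.4]
grip_width: 0.0002
grip_force: 0.0
t 4.6667 shift [-0.1072  0.164   0.0105] rv [ 0.0041  0.0016 -0.0012] q [-0.3641  0.5502  0.3116  1.8476 -0.2294  0.7744  0.2366]
```

```bash
python3 shift.py '[[[-0.107, 0.162, 0.01, 0, 0, 0], [-0.107, 0.162, 0.01, 0, 0, 0], [-0.107, 0.162, 0.01, 0, 0, 0], [-0.107, 0.162, 0.01, 0, 0, 0], [-0.107, 0.162, 0.01, 0, 0, 0], [-0.107, 0.162, 0.01, 0, 0, 0], [-0.107, 0.162, 0.01, 0, 0, 0], [-0.107, 0.162, 0.01, 0, 0, 0]]]'
python3 -c "
from h import *
go(0,-160,84)"
```

```text
time: 5.33
tool_pos: [0.7225, -0.0187, 0.1759]
eef_rot: [0.645, 0.764, -0.001, -0.002]
contact_force: [0.7, 0.1, 0.3]
grip_width: 0.0004
grip_force: 0.0
t 5.3333 shift [-0.0023  0.0004  0.0919] rv [-0.004  -0.0009 -0.0009] q [-0.1615  0.8094  0.2937  1.3344 -0.2459  1.0373  0.3405]
```

```bash
python3 shift.py '[[[0, 0, 0.04, 0, 0, 0], [0, 0, 0.08, 0, 0, 0], [0, 0, 0.092, 0, 0, 0], [0, 0, 0.092, 0, 0, 0], [0, -0.01, 0.092, 0, 0, 0], [0, -0.0185, 0.092, 0, 0, 0], [0, -0.025, 0.086, 0, 0, 0], [0, -0.031, 0.081, 0, 0, 0], [0, -0.037, 0.078, 0, 0, 0], [0, -0.043, 0.0745, 0, 0, 0], [0, -0.05, 0.072, 0, 0, 0], [0, -0.057, 0.070, 0, 0, 0]]]'
python3 shift.py '[[[0, -0.007, -0.001, 0, 0, 0], [0, -0.014, -0.002, 0, 0, 0], [0, -0.019, -0.002, 0, 0, 0], [0, -0.019, -0.002, 0, 0, 0], [0, -0.022, -0.002, 0, 0, 0], [0, -0.022, -0.002, 0, 0, 0]]]'
python3 -c "
from h import *
go(0,-89.5,108)"
```

```text
time: 6.33
tool_pos: [0.6677, -0.0282, 0.1087]
eef_rot: [0.645, 0.764, 0.0, 0.0]
contact_force: [0.2, 0.5, 0.4]
grip_width: 0.0007
grip_force: 0.0
time: 6.83
tool_pos: [0.6461, -0.0319, 0.1097]
eef_rot: [0.645, 0.764, -0.0, -0.0]
contact_force: [-0.1, -0.7, -0.2]
grip_width: 0.0002
grip_force: 0.0
t 6.8333 shift [-0.0021  0.0071  0.0017] rv [-0.0005 -0.0001 -0.0003] q [-0.1486  0.7758  0.2647  1.6333 -0.2667  0.7687  0.4055]
```

```bash
python3 -c "
from h import *
import cv2
cv2.imwrite('pics/w2.png',snap('side')['image'][150:300,230:430,::-1].repeat(3,0).repeat(3,1))"
```

```text
(no output)
```

View pics/w2.png

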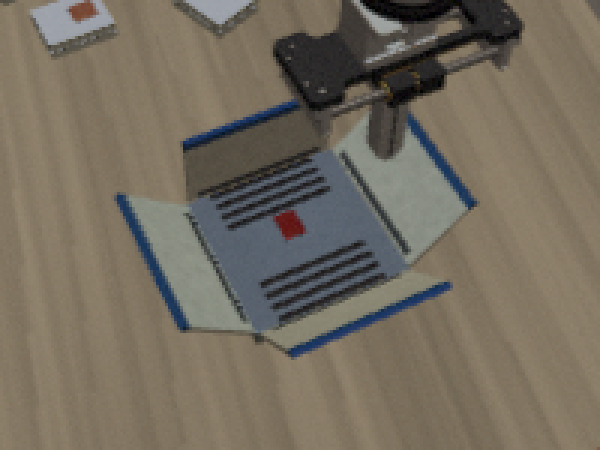

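```bash
python3 shift.py '[[[0, 0, -0.04, 0, 0, 0], [0, 0, -0.07, 0, 0, 0], [0, 0.04, -0.07, 0, 0, 0], [0, 0.083, -0.07, 0, 0, 0], [0, 0.083, -0.07, 0, 0, 0], [0, 0.083, -0.03, 0, 0, 0], [0, 0.083, 0.01, 0, 0, 0], [0, 0.083, 0.042, 0, 0, 0], [0, 0.083, 0.042, 0, 0, 0], [0, 0.083, 0.042, 0, 0, 0]]]'
python3 -c "
from h import *
go(0,-165,68)"
```

```text
time: 7.72
tool_pos: [0.7269, -0.0177, 0.066]
eef_rot: [0.645, 0.764, -0.001, -0.002]
contact_force: [0.2, -0.1, 0.5]
grip_width: 0.0003
grip_force: 0.0
t 7.7167 shift [-0.0024  0.0005 -0.002 ] rv [-0.0041 -0.0007 -0.0002] q [-0.1476  0.9351  0.2614  1.3913 -0.279   0.8556  0.3656]
```

```bash
python3 shift.py '[[[0, -0.014, 0, 0, 0, 0], [0, -0.022, 0, 0, 0, 0], [0, -0.0275, -0.003, 0, 0, 0], [0, -0.034, -0.009, 0, 0, 0], [0, -0.0405, -0.015, 0, 0, 0], [0, -0.0465, -0.018, 0, 0, 0], [0, -0.0525, -0.022, 0, 0, 0], [0, -0.059, -0.024, 0, 0, 0], [0, -0.0655, -0.026, 0, 0, 0], [0, -0.0725, -0.028, 0, 0, 0], [0, -0.0795, -0.029, 0, 0, 0], [0, -0.0795, -0.029, 0, 0, 0]]]'
python3 shift.py '[[[0, -0.003, 0, 0, 0, 0], [0, -0.006, 0, 0, 0, 0], [0, -0.006, 0, 0, 0, 0], [0, -0.006, 0, 0, 0, 0]]]'
python3 -c "
from h import *
go(0,-85,95)"
```

```text
time: 8.72
tool_pos: [0.6543, -0.0302, 0.0974]
eef_rot: [0.645, 0.764, 0.004, 0.004]
contact_force: [12.0, 0.8, -6.9]
grip_width: 0.0005
grip_force: 5.9
time: 9.05
tool_pos: [0.6539, -0.0303, 0.0977]
eef_rot: [0.644, 0.765, 0.007, 0.008]
contact_force: [23.0, 2.9, -12.9]
grip_width: 0.0002
grip_force: 11.0
t 9.05 shift [-0.0023 -0.0055  0.0026] rv [0.0206 0.0032 0.0013] q [-0.1459  0.7914  0.2561  1.6393 -0.2766  0.7255  0.4123]
```

```bash
python3 shift.py '[[[0, 0.02, 0, 0, 0, 0], [0, 0.03, 0, 0, 0, 0], [0, 0.03, -0.04, 0, 0, 0], [0, 0.03, -0.08, 0, 0, 0], [0, 0.03, -0.08, 0, 0, 0], [0, 0.03, -0.08, 0, 0, 0], [0, 0.03, -0.08, 0, 0, 0]]]'
python3 -c "
from h import *
go(-165,0,170)"
```

```text
time: 9.63
tool_pos: [0.6719, -0.027, 0.1761]
eef_rot: [0.645, 0.764, -0.001, -0.001]
contact_force: [-0.9, -0.2, -0.9]
grip_width: 0.0004
grip_force: 0.0
t 9.6333 shift [-0.1676 -0.1086  0.0062] rv [-0.0028 -0.0011 -0.0003] q [-0.1661  0.7335  0.2947  1.5024 -0.2429  0.9448  0.3694]
```

```bash
python3 shift.py '[[[-0.168, -0.109, 0.006, 0, 0, 0], [-0.168, -0.109, 0.006, 0, 0, 0], [-0.168, -0.109, 0.006, 0, 0, 0], [-0.168, -0.109, 0.006, 0, 0, 0], [-0.168, -0.109, 0.006, 0, 0, 0], [-0.168, -0.109, 0.006, 0, 0, 0], [-0.168, -0.109, 0.046, 0, 0, 0], [-0.168, -0.109, 0.086, 0, 0, 0], [-0.168, -0.109, 0.108, 0, 0, 0], [-0.168, -0.109, 0.108, 0, 0, 0], [-0.168, -0.109, 0.108, 0, 0, 0]]]'
python3 -c "
from h import *
go(-165,0,68)"
```

```text
time: 10.55
tool_pos: [0.5923, -0.2102, 0.0669]
eef_rot: [0.645, 0.764, -0.001, -0.003]
contact_force: [0.2, 0.1, -0.1]
grip_width: 0.0006
grip_force: 0.0
t 10.55 shift [-0.0004  0.0006 -0.0012] rv [-0.0048 -0.0027 -0.0003] q [ 0.16    0.8127  0.2287  1.7038 -0.2714  0.662   0.7047]
```

```bash
python3 shift.py '[[[0.014, 0, 0, 0, 0, 0], [0.022, 0, 0, 0, 0, 0], [0.0275, 0, -0.003, 0, 0, 0], [0.034, 0, -0.009, 0, 0, 0], [0.0405, 0, -0.015, 0, 0, 0], [0.0465, 0, -0.018, 0, 0, 0], [0.0525, 0, -0.022, 0, 0, 0], [0.059, 0, -0.024, 0, 0, 0], [0.0655, 0, -0.026, 0, 0, 0], [0.0725, 0, -0.028, 0, 0, 0], [0.0795, 0, -0.029, 0, 0, 0], [0.0815, 0, -0.029, 0, 0, 0]]]'
python3 shift.py '[[[0.003, 0, 0, 0, 0, 0], [0.005, 0, 0, 0, 0, 0], [0.005, 0, 0, 0, 0, 0], [0.005, 0, 0, 0, 0, 0]]]'
python3 -c "
from h import *
go(-85,0,95)"
python3 shift.py '[[[-0.02, 0, 0, 0, 0, 0], [-0.03, 0, 0, 0, 0, 0], [-0.03, 0, -0.04, 0, 0, 0], [-0.03, 0, -0.08, 0, 0, 0], [-0.03, 0, -0.08, 0, 0, 0], [-0.03, 0, -0.08, 0, 0, 0], [-0.03, 0, -0.08, 0, 0, 0]]]'
python3 -c "
from h import *
go(0,165,170)"
```

```text
time: 11.55
tool_pos: [0.5814, -0.1323, 0.0982]
eef_rot: [0.645, 0.764, -0.001, 0.002]
contact_force: [1.9, -7.9, -1.9]
grip_width: 0.0005
grip_force: 4.6
time: 11.88
tool_pos: [0.5813, -0.1321, 0.0983]
eef_rot: [0.646, 0.763, -0.002, 0.005]
contact_force: [4.3, -12.9, -3.5]
grip_width: 0.0003
grip_force: 6.6
t 11.8833 shift [ 0.0008 -0.0017  0.0032] rv [ 0.003   0.0094 -0.0034] q [ 0.0103  0.7299  0.2593  1.796  -0.2755  0.6446  0.5926]
time: 12.47
tool_pos: [0.5842, -0.1541, 0.1773]
eef_rot: [0.645, 0.765, 0.0, -0.001]
contact_force: [-0.3, 0.2, -0.3]
grip_width: 0.0005
grip_force: 0.0
t 12.4667 shift [ 0.1081 -0.1657  0.0077] rv [-0.0011 -0.0018  0.0005] q [ 0.0312  0.637   0.2922  1.7071 -0.2351  0.8339  0.5982]
```

```bash
python3 shift.py '[[[0.108, -0.158, 0.008, 0, 0, 0], [0.108, -0.158, 0.008, 0, 0, 0], [0.108, -0.158, 0.008, 0, 0, 0], [0.108, -0.158, 0.008, 0, 0, 0], [0.108, -0.158, 0.008, 0, 0, 0], [0.108, -0.158, 0.008, 0, 0, 0], [0.108, -0.158, 0.048, 0, 0, 0], [0.108, -0.158, 0.088, 0, 0, 0], [0.108, -0.158, 0.109, 0, 0, 0], [0.108, -0.158, 0.109, 0, 0, 0], [0.108, -0.158, 0.109, 0, 0, 0]]]'
python3 -c "
from h import *
go(0,157,68)"
```

```text
time: 13.38
tool_pos: [0.4097, -0.0754, 0.0677]
eef_rot: [0.645, 0.764, -0.001, -0.002]
contact_force: [-0.3, 0.2, 0.5]
grip_width: 0.0005
grip_force: 0.0
t 13.3833 shift [ 0.001   0.0009 -0.0004] rv [-0.0042 -0.0016 -0.0007] q [ 0.0098  0.6254  0.1518  2.2797 -0.3503  0.2618  0.6415]
```

```bash
python3 shift.py '[[[0, 0.008, 0, 0, 0, 0], [0, 0.014, -0.001, 0, 0, 0], [0, 0.018, -0.004, 0, 0, 0], [0, 0.0235, -0.009, 0, 0, 0], [0, 0.029, -0.013, 0, 0, 0], [0, 0.035, -0.017, 0, 0, 0], [0, 0.041, -0.02, 0, 0, 0], [0, 0.048, -0.022, 0, 0, 0], [0, 0.0545, -0.024, 0, 0, 0], [0, 0.061, -0.026, 0, 0, 0], [0, 0.068, -0.027, 0, 0, 0], [0, 0.068, -0.027, 0, 0, 0]]]'
python3 shift.py '[[[0, 0.003, 0, 0, 0, 0], [0, 0.006, 0, 0, 0, 0], [0, 0.006, 0, 0, 0, 0], [0, 0.006, 0, 0, 0, 0]]]'
python3 -c "
from h import *
go(0,90,95)"
python3 shift.py '[[[0, -0.015, 0, 0, 0, 0], [0, -0.025, 0, 0, 0, 0], [0, -0.025, -0.04, 0, 0, 0], [0, -0.025, -0.08, 0, 0, 0], [0, -0.025, -0.115, 0, 0, 0], [0, -0.025, -0.115, 0, 0, 0], [0, -0.025, -0.115, 0, 0, 0]]]' 0.094
python3 - <<'E'
from h import *
import pickle
go(571,257,200,121,"w")
T,S=snap("top"),snap("side"); pickle.dump((T,S),open("s1.pkl","wb"))
cv2.imwrite('pics/w3.png',S['image'][80:305,180:480,::-1].repeat(2,0).repeat(2,1))
E
```

```text
time: 14.38
tool_pos: [0.4789, -0.0638, 0.0959]
eef_rot: [0.645, 0.765, -0.0, -0.0]
contact_force: [-1.2, 0.4, 0.7]
grip_width: 0.0001
grip_force: 0.8
time: 14.72
tool_pos: [0.4791, -0.0635, 0.0953]
eef_rot: [0.645, 0.764, -0.003, -0.004]
contact_force: [-10.1, -1.7, 8.1]
grip_width: 0.0003
grip_force: 5.5
t 14.7167 shift [ 0.001  -0.0025  0.0004] rv [-0.009  -0.0024 -0.0014] q [-0.0914  0.6268  0.2436  2.089  -0.3176  0.4698  0.5616]
time: 15.3
tool_pos: [0.4615, -0.0673, 0.2129]
eef_rot: [0.645, 0.764, 0.002, 0.002]
contact_force: [-0.3, -0.3, -0.8]
grip_width: 0.0439
grip_force: 0.0
t 15.3 shift [0.3012 0.1625 0.0136] rv [ 0.0061  0.0023 -0.3716] q [-0.1779  0.4074  0.3616  2.041  -0.2152  0.7221  0.4875]
```

View pics/w3.png

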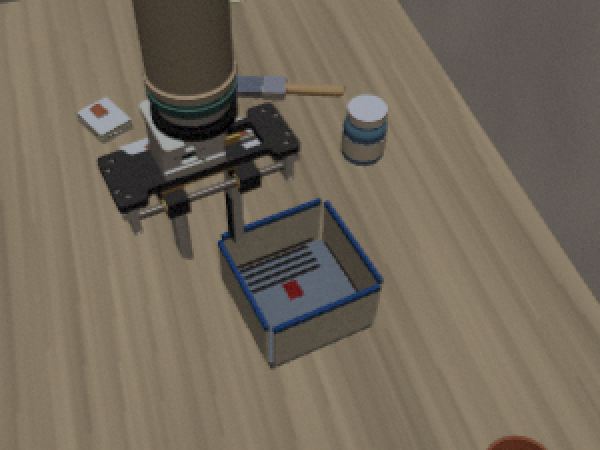

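```bash
sed -i 's/C=np.array(\[.5652,-.0478\])/C=np.array([.5659,-.0477])/' h.py; python3 shift.py '[[[0.301, 0.163, 0.054, 0, 0, -0.37], [0.301, 0.163, 0.054, 0, 0, -0.37], [0.301, 0.163, 0.054, 0, 0, -0.37], [0.301, 0.163, 0.054, 0, 0, -0.37], [0.301, 0.163, 0.054, 0, 0, -0.37], [0.301, 0.163, 0.054, 0, 0, -0.37], [0.301, 0.163, 0.054, 0, 0, -0.37], [0.301, 0.163, 0.054, 0, 0, -0.37], [0.301, 0.163, 0.054, 0, 0, -0.37], [0.301, 0.163, 0.054, 0, 0, -0.37], [0.301, 0.163, 0.054, 0, 0, -0.37]]]' 0.094
python3 -c "
from h import *
go(571.5,257,80,121,'w')"
```

```text
time: 16.32
tool_pos: [0.5682, 0.2562, 0.1547]
eef_rot: [0.493, 0.87, -0.002, -0.001]
contact_force: [0.5, -0.5, 0.6]
grip_width: 0.0935
grip_force: 0.0
t 16.3167 shift [-0.0011  0.0036  0.0747] rv [-0.0039  0.0002 -0.001 ] q [-0.6103  0.6854  0.2336  1.6681 -0.2018  0.8157  0.2518]
```

```bash
python3 shift.py '[[[-0.001, 0.0036, 0.04, 0, 0, 0], [-0.001, 0.0036, 0.075, 0, 0, 0], [-0.001, 0.0036, 0.1, 0, 0, 0], [-0.001, 0.0036, 0.12, 0, 0, 0], [-0.001, 0.0036, 0.13, 0, 0, 0], [-0.001, 0.0036, 0.13, 0, 0, 0], [-0.001, 0.0036, 0.13, 0, 0, 0], [-0.001, 0.0036, 0.13, 0, 0, 0]]]'
python3 -c "
from h import *
go(571.5,257,25,121,'w')"
python3 shift.py '[[[0, 0, 0, 0, 0, 0], [0, 0, 0, 0, 0, 0], [0, 0, 0, 0, 0, 0], [0, 0, 0, 0, 0, 0], [0, 0, 0, 0, 0, 0], [0, 0, 0, 0, 0, 0]]]' 0.04
```

```text
time: 16.98
tool_pos: [0.574, 0.2572, 0.0284]
eef_rot: [0.494, 0.87, 0.001, 0.001]
contact_force: [-0.1, 2.3, 0.3]
grip_width: 0.0937
grip_force: 0.0
t 16.9833 shift [ 0.0011 -0.0023  0.0034] rv [ 0.0021  0.0005 -0.0032] q [-0.5728  0.863   0.1782  1.7211 -0.2486  0.5774  0.2908]
time: 17.48
tool_pos: [0.5729, 0.2579, 0.0271]
eef_rot: [0.493, 0.87, 0.0, 0.0]
contact_force: [0.5, -0.5, 0.1]
grip_width: 0.0576
grip_force: 0.0
```

```bash
python3 shift.py '[[[0, 0, 0, 0, 0, 0], [0, 0, 0, 0, 0, 0], [0, 0, 0, 0, 0, 0]]]'
python3 shift.py '[[[0, 0, -0.02, 0, 0, 0], [0, 0, -0.05, 0, 0, 0], [0, 0, -0.09, 0, 0, 0], [0, 0, -0.13, 0, 0, 0], [0, 0, -0.153, 0, 0, 0], [0, 0, -0.153, 0, 0, 0], [0, 0, -0.153, 0, 0, 0]]]'
python3 - <<'E'
from h import *
import pickle
go(0,0,180)
T,S=snap("top"),snap("side"); pickle.dump((T,S),open("s1.pkl","wb"))
for n,s in(("T",T),("S",S)):
    h=hsv(s); red=((h[...,0]<14)|(h[...,0]>170))&(h[...,1]>100)
    for c,st,l in blobs(red,12):
        if n=="T" and 170<c[0]<345 and 190<c[1]<300 or n=="S" and 200<c[0]<340 and 90<c[1]<240: print(n,"key",c,st[4])
E
```

```text
time: 17.73
tool_pos: [0.573, 0.2579, 0.027]
eef_rot: [0.493, 0.87, 0.0, 0.0]
contact_force: [-0.2, -0.2, 1.1]
grip_width: 0.0557
grip_force: 30.0
time: 18.32
tool_pos: [0.5733, 0.258, 0.1809]
eef_rot: [0.493, 0.87, 0.001, 0.001]
contact_force: [-1.3, -0.5, -2.2]
grip_width: 0.0557
grip_force: 30.0
t 18.3167 shift [-0.2586 -0.1633  0.0005] rv [ 0.002  -0.0004  0.3698] q [-0.615   0.6588  0.2448  1.6359 -0.1959  0.869   0.2462]
T key [329.7561 215.3902] 41
T key [231.1724 254.2414] 29
S key [295.9429 104.7714] 35
S key [272.4583 119.1667] 24
S key [228.8929 134.7143] 28
S key [257.0811 153.1081] 37
S key [326.127  224.3651] 63
```

```bash
python3 -c "
from h import *
import pickle
T,S=pickle.load(open('s1.pkl','rb'))
p=onz(S,(295.94,104.77),.180)[:2]; d=p-np.array([.5733,.258]); a=np.radians(121); print('key in hand x,y',d@[np.cos(a),np.sin(a)],d@[-np.sin(a),np.cos(a)])"
python3 shift.py '[[[-0.259, -0.163, 0, 0, 0, 0.37], [-0.259, -0.163, 0, 0, 0, 0.37], [-0.259, -0.163, 0, 0, 0, 0.37], [-0.259, -0.163, 0, 0, 0, 0.37], [-0.259, -0.163, 0, 0, 0, 0.37], [-0.259, -0.163, 0, 0, 0, 0.37], [-0.259, -0.163, 0, 0, 0, 0.37], [-0.259, -0.163, 0, 0, 0, 0.37], [-0.259, -0.163, 0, 0, 0, 0.37], [-0.259, -0.163, 0, 0, 0, 0.37], [-0.259, -0.163, 0, 0, 0, 0.37]]]'
python3 -c "
from h import *
go(0,0,60)"
```

```text
key in hand x,y 0.008349099169728074 0.004839639327232905
time: 19.33
tool_pos: [0.5652, -0.0464, 0.1784]
eef_rot: [0.644, 0.765, -0.0, -0.002]
contact_force: [-0.1, 0.5, -2.2]
grip_width: 0.0558
grip_force: 30.0
t 19.3333 shift [-0.0016  0.0008  0.1184] rv [-0.0027 -0.0018  0.0012] q [-0.176   0.5913  0.3237  1.809  -0.255   0.7853  0.4491]
```

```bash
python3 shift.py '[[[-0.0015, 0.001, 0.04, 0, 0, 0], [-0.0015, 0.001, 0.075, 0, 0, 0], [-0.0015, 0.001, 0.1, 0, 0, 0], [-0.0015, 0.001, 0.115, 0, 0, 0], [-0.0015, 0.001, 0.118, 0, 0, 0], [-0.0015, 0.001, 0.118, 0, 0, 0], [-0.0015, 0.001, 0.118, 0, 0, 0], [-0.0015, 0.001, 0.118, 0, 0, 0]]]'
python3 -c "
from h import *
go(0,0,45)"
```

```text
time: 20.0
tool_pos: [0.5682, -0.0489, 0.0631]
eef_rot: [0.645, 0.765, 0.001, 0.001]
contact_force: [0.2, 0.2, -1.2]
grip_width: 0.056
grip_force: 30.0
t 20.0 shift [ 0.0016 -0.0022  0.0181] rv [0.0022 0.0003 0.0008] q [-0.1174  0.759   0.2427  1.8809 -0.3289  0.5382  0.5152]
```

```bash
python3 shift.py '[[[0.0016, -0.0022, 0.003, 0, 0, 0], [0.0016, -0.0022, 0.006, 0, 0, 0], [0.0016, -0.0022, 0.009, 0, 0, 0], [0.0016, -0.0022, 0.009, 0, 0, 0], [0.0016, -0.0022, 0.009, 0, 0, 0]]]'
python3 -c "
from h import *
go(0,0,45)"
python3 shift.py '[[[0, 0, 0.003, 0, 0, 0], [0, 0, 0.006, 0, 0, 0], [0, 0, 0.009, 0, 0, 0], [0, 0, 0.009, 0, 0, 0], [0, 0, 0.009, 0, 0, 0]]]'
python3 -c "
from h import *
go(0,0,45)"
```

```text
time: 20.42
tool_pos: [0.5647, -0.0483, 0.0528]
eef_rot: [0.645, 0.764, -0.0, -0.0]
contact_force: [-1.2, 0.5, -2.1]
grip_width: 0.0558
grip_force: 30.0
t 20.4167 shift [0.0004 0.0013 0.0078] rv [-0.0002 -0.0001 -0.0004] q [-0.1129  0.7726  0.234   1.8922 -0.335   0.5149  0.5192]
time: 20.83
tool_pos: [0.5654, -0.0483, 0.0449]
eef_rot: [0.645, 0.764, 0.001, 0.0]
contact_force: [-1.2, -0.4, 8.6]
grip_width: 0.0556
grip_force: 30.0
t 20.8333 shift [ 0.0005  0.0006 -0.0001] rv [ 0.0013 -0.0001 -0.0004] q [-0.1079  0.7854  0.2266  1.8942 -0.3398  0.4981  0.5235]
```

```bash
python3 shift.py '[[[0, 0, 0, 0, 0, 0], [0, 0, 0, 0, 0, 0], [0, 0, 0, 0, 0, 0], [0, 0, 0, 0, 0, 0], [0, 0, -0.02, 0, 0, 0], [0, 0, -0.05, 0, 0, 0], [0, 0, -0.09, 0, 0, 0], [0, 0, -0.13, 0, 0, 0], [0, 0, -0.145, 0, 0, 0], [0, 0, -0.145, 0, 0, 0], [0, 0, -0.145, 0, 0, 0]]]' 0.074
cat > look.py <<'E'
from h import *
import pickle
T,S=snap("top"),snap("side"); pickle.dump((T,S),open("s1.pkl","wb"))
for n,s in(("T",T),("S",S)):
    h=hsv(s); red=((h[...,0]<14)|(h[...,0]>170))&(h[...,1]>100)
    for c,st,l in blobs(red,12):
        if n=="T" and 150<c[0]<370 and 130<c[1]<320 or n=="S" and 190<c[0]<360 and 90<c[1]<260: print(n,"key",c,st[4])
E
python3 look.py
python3 -c "
from h import *
go(508.5,400,190,58.5,'w')"
```

```text
time: 21.75
tool_pos: [0.565, -0.0481, 0.1895]
eef_rot: [0.645, 0.764, 0.001, 0.001]
contact_force: [0.1, 0.1, 0.1]
grip_width: 0.0741
grip_force: 0.0
T key [186.3929 229.3929] 28
T key [231.2667 254.3   ] 30
T key [195.6897 277.069 ] 29
S key [272.4583 119.1667] 24
S key [228.8929 134.7143] 28
S key [257.0811 153.1081] 37
S key [325.7593 220.2037] 54
t 21.85 shift [ 0.4509  0.021  -0.0022] rv [-0.0027  0.0002  0.7189] q [-0.1821  0.5784  0.3355  1.8044 -0.2528  0.8035  0.4491]
```

```bash
python3 shift.py '[[[0.451, 0.021, 0, 0, 0, 0.719], [0.451, 0.021, 0, 0, 0, 0.719], [0.451, 0.021, 0, 0, 0, 0.719], [0.451, 0.021, 0, 0, 0, 0.719], [0.451, 0.021, 0, 0, 0, 0.719], [0.451, 0.021, 0, 0, 0, 0.719], [0.451, 0.021, 0, 0, 0, 0.719], [0.451, 0.021, 0, 0, 0, 0.719], [0.451, 0.021, 0, 0, 0, 0.719], [0.451, 0.021, 0, 0, 0, 0.719], [0.451, 0.021, 0, 0, 0, 0.719], [0.451, 0.021, 0, 0, 0, 0.719]]]' 0.094
python3 -c "
from h import *
import pickle
T,S=pickle.load(open('s1.pkl','rb'))
k=onz(S,(325.76,220.2),.0445)[:2]-C; print('key on sec1 dryer xy',k@[np.cos(YAW),np.sin(YAW)],k@[-np.sin(YAW),np.cos(YAW)])
k=onz(T,(329.9,215.41),.0235)[:2]-C; print('floor key T',k@[np.cos(YAW),np.sin(YAW)],k@[-np.sin(YAW),np.cos(YAW)])
k=onz(S,(326.1,224.39),.0235)[:2]-C; print('floor key S',k@[np.cos(YAW),np.sin(YAW)],k@[-np.sin(YAW),np.cos(YAW)])
go(508.5,400,27,58.5,'w')"
```

```text
time: 22.85
tool_pos: [0.5049, 0.4096, 0.1854]
eef_rot: [0.87, 0.494, -0.001, -0.002]
contact_force: [-0.4, 1.0, 0.6]
grip_width: 0.0939
grip_force: 0.0
key on sec1 dryer xy 0.010546523557540183 0.0024975332014582395
floor key T 0.012044709467650216 0.0010258026102935736
floor key S 0.011385623255859066 0.0007116025597529741
t 22.85 shift [-0.0064  0.0089  0.1584] rv [-0.0054 -0.0001  0.0118] q [-1.0416  0.7385  0.5679  1.569  -0.4599  0.9724 -0.8658]
```

```bash
python3 shift.py '[[[0, 0, 0.04, 0, 0, 0], [0, 0, 0.08, 0, 0, 0], [0, 0, 0.1, 0, 0, 0], [0, 0, 0.1, 0, 0, 0], [0, 0, 0.1, 0, 0, 0]]]'
python3 -c "
from h import *
go(508.5,400,26,58.5,'w')"
```

```text
time: 23.27
tool_pos: [0.5086, 0.3984, 0.0867]
eef_rot: [0.873, 0.488, -0.002, 0.001]
contact_force: [0.9, -0.2, 0.3]
grip_width: 0.0939
grip_force: 0.0
t 23.2667 shift [ 0.0016 -0.0009  0.0607] rv [-0.001   0.0047 -0.0009] q [-0.9941  0.8505  0.5023  1.648  -0.5342  0.7886 -0.8002]
```

```bash
python3 shift.py '[[[0.001, 0, 0.03, 0, 0, 0], [0.001, 0, 0.05, 0, 0, 0], [0.001, 0, 0.061, 0, 0, 0], [0.001, 0, 0.061, 0, 0, 0], [0.001, 0, 0.061, 0, 0, 0], [0.001, 0, 0.061, 0, 0, 0]]]'
python3 -c "
from h import *
go(508.5,400,26,58.5,'w')"
python3 shift.py '[[[0, 0, 0, 0, 0, 0], [0, 0, 0, 0, 0, 0], [0, 0, 0, 0, 0, 0], [0, 0, 0, 0, 0, 0], [0, 0, 0, 0, 0, 0], [0, 0, 0, 0, 0, 0], [0, 0, 0, 0, 0, 0], [0, 0, 0, 0, 0, 0], [0, 0, 0, 0, 0, 0]]]' 0.04
python3 -c "
from h import *
go(508.5,400,26,58.5,'w')"
python3 shift.py '[[[0, 0, -0.02, 0, 0, 0], [0, 0, -0.05, 0, 0, 0], [0, 0, -0.09, 0, 0, 0], [0, 0, -0.13, 0, 0, 0], [0, 0, -0.153, 0, 0, 0], [0, 0, -0.153, 0, 0, 0], [0, 0, -0.153, 0, 0, 0]]]'
python3 -c "
from h import *
go(0,0,185)"
```

```text
time: 23.77
tool_pos: [0.5115, 0.4012, 0.0297]
eef_rot: [0.873, 0.488, 0.001, -0.0]
contact_force: [0.3, -1.1, -0.4]
grip_width: 0.0936
grip_force: 0.0
t 23.7667 shift [-0.0026 -0.0019  0.0037] rv [ 0.0013 -0.0026 -0.0004] q [-0.9663  0.9254  0.4518  1.6634 -0.5814  0.6873 -0.7636]
time: 24.52
tool_pos: [0.51, 0.4008, 0.028]
eef_rot: [0.873, 0.489, -0.0, -0.0]
contact_force: [-0.0, 0.7, 1.1]
grip_width: 0.0558
grip_force: 30.0
t 24.5167 shift [-0.0015 -0.0009  0.002 ] rv [-0.0002  0.     -0.0002] q [-0.9662  0.9274  0.4503  1.6648 -0.5818  0.6868 -0.7633]
time: 25.1
tool_pos: [0.5106, 0.401, 0.182]
eef_rot: [0.873, 0.489, 0.001, -0.0]
contact_force: [-0.1, -0.4, -1.9]
grip_width: 0.056
grip_force: 30.0
t 25.1 shift [-0.3536  0.2817 -0.0037] rv [ 0.0014 -0.002  -0.7192] q [-1.0328  0.7408  0.5737  1.5795 -0.4647  0.9583 -0.8581]
```

```bash
python3 shift.py '[[[-0.354, 0.282, -0.004, 0, 0, -0.719], [-0.354, 0.282, -0.004, 0, 0, -0.719], [-0.354, 0.282, -0.004, 0, 0, -0.719], [-0.354, 0.282, -0.004, 0, 0, -0.719], [-0.354, 0.282, -0.004, 0, 0, -0.719], [-0.354, 0.282, -0.004, 0, 0, -0.719], [-0.354, 0.282, -0.004, 0, 0, -0.719], [-0.354, 0.282, -0.004, 0, 0, -0.719], [-0.354, 0.282, -0.004, 0, 0, -0.719], [-0.354, 0.282, -0.004, 0, 0, -0.719], [-0.354, 0.282, -0.004, 0, 0, -0.719], [-0.354, 0.282, -0.004, 0, 0, -0.719]]]'
python3 shift.py '[[[0, 0, 0, 0, 0, 0], [0, 0, 0, 0, 0, 0], [0, 0, 0, 0, 0, 0]]]'
python3 look.py
python3 -c "
from h import *
go(1,0,84)"
```

```text
time: 26.1
tool_pos: [0.5643, -0.059, 0.1834]
eef_rot: [0.649, 0.76, -0.003, 0.001]
contact_force: [0.5, -0.4, -1.4]
grip_width: 0.0553
grip_force: 30.0
time: 26.35
tool_pos: [0.5647, -0.0464, 0.1836]
eef_rot: [0.644, 0.765, -0.0, -0.001]
contact_force: [-0.3, 0.3, -0.2]
grip_width: 0.0557
grip_force: 30.0
T key [231.2667 254.3   ] 30
T key [195.6897 277.069 ] 29
S key [228.8929 134.7143] 28
S key [257.0811 153.1081] 37
S key [326.2059 184.4118] 68
S key [325.7593 220.2037] 54
t 26.45 shift [-0.0005  0.0007  0.1002] rv [-0.0012 -0.0011  0.0027] q [-0.1859  0.5845  0.3384  1.8054 -0.26    0.7969  0.4557]
```

```bash
cat > hk.py <<'E'
from h import *
import sys
from workcell import bot
u,v,z=map(float,sys.argv[1:4]); s=pickle.load(open('s1.pkl','rb'))[1] if 0 else None
import pickle
T,S=pickle.load(open('s1.pkl','rb'))
k=onz(S,(u,v),z)[:2]-C; ax=np.array([np.cos(YAW),np.sin(YAW)]); ay=np.array([-ax[1],ax[0]]); t=bot.read_state()['tool_pos'][:2]-C
print('key',k@ax,k@ay,'tcp',t@ax,t@ay)
E
sed -i 's/; s=pickle.*$//' hk.py; python3 hk.py 326.21 184.41 .182
python3 shift.py '[[[-0.0005, 0.001, 0.04, 0, 0, 0], [-0.0005, 0, 0.075, 0, 0, 0], [-0.0005, 0, 0.09, 0, 0, 0], [-0.0005, -0.001, 0.097, 0, 0, 0], [-0.0005, -0.001, 0.1, 0, 0, 0], [-0.0005, -0.001, 0.1, 0, 0, 0], [-0.0005, -0.001, 0.1, 0, 0, 0], [-0.0005, -0.001, 0.1, 0, 0, 0]]]'
python3 -c "
from h import *
go(1,0,66)"
```

```text
key 0.012423589558081654 0.002961012907030505 tcp 0.0013992509952783505 0.0005357573006911785
time: 27.12
tool_pos: [0.5657, -0.0491, 0.0862]
eef_rot: [0.645, 0.764, 0.001, 0.001]
contact_force: [-0.4, -0.2, -0.3]
grip_width: 0.056
grip_force: 30.0
t 27.1167 shift [0.0024 0.0004 0.0202] rv [ 0.0026  0.0006 -0.    ] q [-0.1348  0.7218  0.2699  1.8783 -0.3265  0.5817  0.5144]
```

```bash
python3 shift.py '[[[0.0015, 0.0004, 0.004, 0, 0, 0], [0.0015, 0.0004, 0.008, 0, 0, 0], [0.0015, 0.0004, 0.010, 0, 0, 0], [0.0015, 0.0004, 0.010, 0, 0, 0], [0.0015, 0.0004, 0.010, 0, 0, 0]]]'
python3 -c "
from h import *
go(0.3,0,66)"
python3 shift.py '[[[0, 0, 0.003, 0, 0, 0], [0, 0, 0.006, 0, 0, 0], [0, 0, 0.009, 0, 0, 0], [0, 0, 0.011, 0, 0, 0], [0, 0, 0.011, 0, 0, 0], [0, 0, 0.011, 0, 0, 0]]]'
python3 -c "
from h import *
go(0.3,0,66)"
```

```text
time: 27.53
tool_pos: [0.5646, -0.0476, 0.0748]
eef_rot: [0.645, 0.764, -0.0, -0.0]
contact_force: [0.1, 0.4, -0.9]
grip_width: 0.0555
grip_force: 30.0
t 27.5333 shift [0.     0.0012 0.0088] rv [-0.0003 -0.0001 -0.0004] q [-0.1315  0.7393  0.2611  1.8841 -0.3332  0.5608  0.5174]
time: 28.03
tool_pos: [0.5648, -0.0477, 0.0658]
eef_rot: [0.645, 0.764, 0.0, -0.0]
contact_force: [-3.8, 0.3, 18.0]
grip_width: 0.0557
grip_force: 30.0
t 28.0333 shift [ 0.0001  0.0011 -0.0002] rv [ 0.0006 -0.0007 -0.0002] q [-0.1254  0.753   0.2524  1.8881 -0.3393  0.5416  0.5234]
```

```bash
python3 shift.py '[[[0, 0, 0, 0, 0, 0], [0, 0, 0, 0, 0, 0], [0, 0, 0, 0, 0, 0], [0, 0, 0, 0, 0, 0], [0, 0, -0.02, 0, 0, 0], [0, 0, -0.05, 0, 0, 0], [0, 0, -0.09, 0, 0, 0], [0, 0, -0.12, 0, 0, 0], [0, 0, -0.12, 0, 0, 0], [0, 0, -0.12, 0, 0, 0]]]' 0.074
python3 look.py
python3 -c "
from h import *
go(426.5,265.3,180,12.8,'w')"
```

```text
time: 28.87
tool_pos: [0.5658, -0.0477, 0.1853]
eef_rot: [0.645, 0.764, 0.001, 0.001]
contact_force: [-0.6, 0.3, -0.3]
grip_width: 0.0738
grip_force: 0.0
T key [231.1724 254.2414] 29
T key [195.5714 277.1071] 28
S key [228.7586 134.6897] 29
S key [257.0811 153.1081] 37
S key [325.5818 215.5455] 55
t 28.9667 shift [ 0.3312 -0.0828  0.0032] rv [-0.002   0.0009  1.5166] q [-0.1878  0.5857  0.343   1.8094 -0.2641  0.7934  0.4585]
```

```bash
python3 hk.py 325.58 215.55 .0645; python3 shift.py '[[[0.331, -0.083, 0, 0, 0, 1.517], [0.331, -0.083, 0, 0, 0, 1.517], [0.331, -0.083, 0, 0, 0, 1.517], [0.331, -0.083, 0, 0, 0, 1.517], [0.331, -0.083, 0, 0, 0, 1.517], [0.331, -0.083, 0, 0, 0, 1.517], [0.331, -0.083, 0, 0, 0, 1.517], [0.331, -0.083, 0, 0, 0, 1.517], [0.331, -0.083, 0, 0, 0, 1.517], [0.331, -0.083, 0, 0, 0, 1.517], [0.331, -0.083, 0, 0, 0, 1.517], [0.331, -0.083, 0, 0, 0, 1.517]]]' 0.094
python3 shift.py '[[[0, 0, 0.04, 0, 0, 0], [0, 0, 0.08, 0, 0, 0], [0, 0, 0.09, 0, 0, 0], [0, 0, 0.09, 0, 0, 0]]]'
python3 -c "
from h import *
go(426.5,265.3,26,12.8,'w')"
```

```text
key 0.010982693035781912 0.0031495688705335248 tcp 0.0007778260280660242 0.0019012293843817037
time: 29.97
tool_pos: [0.4259, 0.2646, 0.1822]
eef_rot: [0.993, 0.117, -0.001, 0.001]
contact_force: [-0.3, 0.2, -0.1]
grip_width: 0.0942
grip_force: 0.0
time: 30.3
tool_pos: [0.4246, 0.263, 0.0906]
eef_rot: [0.993, 0.119, -0.004, 0.002]
contact_force: [-0.4, -0.2, 1.0]
grip_width: 0.0941
grip_force: 0.0
t 30.3 shift [ 0.0029 -0.002   0.0646] rv [0.0033 0.0078 0.0156] q [-1.0357  0.74    0.663   2.0572 -0.7879  0.6239 -1.1564]
```

```bash
python3 shift.py '[[[0.001, -0.001, 0.03, 0, 0, 0.015], [0.001, -0.001, 0.05, 0, 0, 0.015], [0.001, -0.001, 0.064, 0, 0, 0.015], [0.001, -0.001, 0.064, 0, 0, 0.015], [0.001, -0.001, 0.064, 0, 0, 0.015], [0.001, -0.001, 0.064, 0, 0, 0.015]]]'
python3 shift.py '[[[0, 0, 0, 0, 0, 0], [0, 0, 0, 0, 0, 0], [0, 0, 0, 0, 0, 0], [0, 0, 0, 0, 0, 0], [0, 0, 0, 0, 0, 0], [0, 0, 0, 0, 0, 0], [0, 0, 0, 0, 0, 0], [0, 0, 0, 0, 0, 0], [0, 0, 0, 0, 0, 0]]]' 0.04
python3 -c "
from h import *
go(426.5,265.3,26,12.8,'w')"
python3 shift.py '[[[0, 0, -0.02, 0, 0, 0], [0, 0, -0.05, 0, 0, 0], [0, 0, -0.09, 0, 0, 0], [0, 0, -0.13, 0, 0, 0], [0, 0, -0.158, 0, 0, 0], [0, 0, -0.158, 0, 0, 0], [0, 0, -0.158, 0, 0, 0]]]'
python3 -c "
from h import *
go(0,0,185)"
```

```text
time: 30.8
tool_pos: [0.4291, 0.2661, 0.0313]
eef_rot: [0.994, 0.112, 0.001, -0.0]
contact_force: [0.1, -0.0, -0.5]
grip_width: 0.0941
grip_force: 0.0
time: 31.55
tool_pos: [0.428, 0.266, 0.03]
eef_rot: [0.994, 0.112, -0.0, -0.0]
contact_force: [-0.6, 0.7, 3.5]
grip_width: 0.0555
grip_force: 29.9
t 31.55 shift [-0.0016  0.0004  0.004 ] rv [-0.0003  0.0001  0.0014] q [-0.9547  0.8269  0.5336  2.076  -0.919   0.4907 -1.0626]
time: 32.13
tool_pos: [0.4284, 0.2665, 0.1888]
eef_rot: [0.994, 0.112, 0.001, -0.001]
contact_force: [-0.0, 0.7, -2.0]
grip_width: 0.056
grip_force: 30.0
t 32.1333 shift [0.0638 0.337  0.0034] rv [ 0.0005 -0.0028 -1.5147] q [-1.1549  0.6121  0.8402  1.9771 -0.622   0.8271 -1.3094]
```

```bash
python3 shift.py '[[[0.064, 0.337, 0, 0, 0, -1.515], [0.064, 0.337, 0, 0, 0, -1.515], [0.064, 0.337, 0, 0, 0, -1.515], [0.064, 0.337, 0, 0, 0, -1.515], [0.064, 0.337, 0, 0, 0, -1.515], [0.064, 0.337, 0, 0, 0, -1.515], [0.064, 0.337, 0, 0, 0, -1.515], [0.064, 0.337, 0, 0, 0, -1.515], [0.064, 0.337, 0, 0, 0, -1.515], [0.064, 0.337, 0, 0, 0, -1.515], [0.064, 0.337, 0, 0, 0, -1.515], [0.064, 0.337, 0, 0, 0, -1.515]]]'
python3 -c "
from h import *
go(1,0,185)"
python3 shift.py '[[[0, 0, 0, 0, 0, -0.02], [0, 0, 0, 0, 0, -0.02], [0, 0, 0, 0, 0, -0.02]]]'
python3 look.py
python3 -c "
from h import *
go(1,0,105)"
```

```text
time: 33.13
tool_pos: [0.564, -0.0485, 0.1854]
eef_rot: [0.649, 0.761, -0.001, -0.002]
contact_force: [-0.0, -0.3, -1.4]
grip_width: 0.0557
grip_force: 30.0
t 33.1333 shift [0.0015 0.002  0.0004] rv [-0.0042 -0.002  -0.0103] q [-0.1812  0.5829  0.337   1.8039 -0.257   0.8025  0.4439]
time: 33.38
tool_pos: [0.5648, -0.0482, 0.1868]
eef_rot: [0.644, 0.765, -0.0, -0.001]
contact_force: [-0.7, -0.3, -0.9]
grip_width: 0.0558
grip_force: 30.0
T key [195.5714 277.1071] 28
S key [228.7931 134.6552] 29
S key [326.5373 184.8209] 67
S key [325.5818 215.5455] 55
t 33.4833 shift [0.0013 0.0009 0.0823] rv [-0.0011 -0.0002  0.0029] q [-0.1819  0.58    0.3358  1.8022 -0.2537  0.8028  0.4527]
```

```bash
python3 hk.py 326.54 184.82 .1835
python3 shift.py '[[[0.001, 0.001, 0.03, 0, 0, 0.003], [0.001, 0, 0.06, 0, 0, 0.003], [0.001, 0, 0.075, 0, 0, 0.003], [0.001, 0, 0.08, 0, 0, 0.003], [0.001, 0, 0.082, 0, 0, 0.003], [0.001, 0, 0.082, 0, 0, 0.003], [0.001, 0, 0.082, 0, 0, 0.003]]]'
python3 -c "
from h import *
go(0,0,88)"
```

```text
key 0.009880377698560292 0.0034341131657051765 tcp -0.0003063985911917898 0.0008057523354863959
time: 34.07
tool_pos: [0.5663, -0.0475, 0.107]
eef_rot: [0.644, 0.765, 0.001, 0.001]
contact_force: [-0.2, -0.4, -1.3]
grip_width: 0.0554
grip_force: 30.0
t 34.0667 shift [-0.0001 -0.0004  0.019 ] rv [0.0019 0.0006 0.0013] q [-0.1461  0.6909  0.2822  1.8653 -0.3076  0.6258  0.4961]
```

```bash
python3 shift.py '[[[0.0008, -0.0007, 0.004, 0, 0, 0], [0.0008, -0.0007, 0.008, 0, 0, 0], [0.0008, -0.0007, 0.010, 0, 0, 0], [0.0008, -0.0007, 0.010, 0, 0, 0], [0.0008, -0.0007, 0.010, 0, 0, 0]]]'
python3 -c "
from h import *
go(0.8,0.3,88)"
python3 shift.py '[[[0, 0.001, 0.003, 0, 0, 0], [0, 0.001, 0.006, 0, 0, 0], [0, 0.001, 0.008, 0, 0, 0], [0, 0.001, 0.010, 0, 0, 0], [0, 0.001, 0.010, 0, 0, 0], [0, 0.001, 0.010, 0, 0, 0]]]'
python3 -c "
from h import *
go(0.8,0.3,88)"
```

```text
time: 34.48
tool_pos: [0.5645, -0.0467, 0.0959]
eef_rot: [0.644, 0.765, -0.0, -0.0]
contact_force: [0.2, 0.7, -1.5]
grip_width: 0.0552
grip_force: 30.0
t 34.4833 shift [-0.0004  0.001   0.0079] rv [-0.0001 -0.0001  0.0016] q [-0.1415  0.7062  0.2734  1.8746 -0.3143  0.6028  0.5012]
time: 34.98
tool_pos: [0.5655, -0.0465, 0.088]
eef_rot: [0.644, 0.765, 0.001, -0.0]
contact_force: [-3.9, 1.0, 18.3]
grip_width: 0.0552
grip_force: 30.0
t 34.9833 shift [-0.0005 -0.0002 -0.    ] rv [ 0.0007 -0.0009  0.0016] q [-0.1366  0.7189  0.2664  1.8764 -0.3201  0.5874  0.5059]
```

```bash
python3 shift.py '[[[0, 0, 0, 0, 0, 0], [0, 0, 0, 0, 0, 0], [0, 0, 0, 0, 0, 0], [0, 0, 0, 0, 0, 0], [0, 0, -0.02, 0, 0, 0], [0, 0, -0.05, 0, 0, 0], [0, 0, -0.09, 0, 0, 0], [0, 0, -0.1, 0, 0, 0], [0, 0, -0.1, 0, 0, 0], [0, 0, -0.1, 0, 0, 0]]]' 0.074
python3 look.py
python3 -c "
from h import *
go(372.5,362.7,185,115,'w')"
```

```text
time: 35.82
tool_pos: [0.5654, -0.0463, 0.1857]
eef_rot: [0.644, 0.765, 0.0, 0.0]
contact_force: [-0.1, -0.7, -0.4]
grip_width: 0.0737
grip_force: 0.0
T key [195.5714 277.1071] 28
S key [228.7931 134.6552] 29
S key [325.9821 210.5   ] 56
t 35.9167 shift [ 0.4355 -0.1193 -0.0001] rv [-0.003  -0.0013 -0.2651] q [-0.186   0.584   0.3371  1.8061 -0.2576  0.7979  0.4522]
```

```bash
python3 hk.py 325.98 210.5 .0845; python3 shift.py '[[[0.4355, -0.119, 0, 0, 0, -0.265], [0.4355, -0.119, 0, 0, 0, -0.265], [0.4355, -0.119, 0, 0, 0, -0.265], [0.4355, -0.119, 0, 0, 0, -0.265], [0.4355, -0.119, 0, 0, 0, -0.265], [0.4355, -0.119, 0, 0, 0, -0.265], [0.4355, -0.119, 0, 0, 0, -0.265], [0.4355, -0.119, 0, 0, 0, -0.265], [0.4355, -0.119, 0, 0, 0, -0.265], [0.4355, -0.119, 0, 0, 0, -0.265], [0.4355, -0.119, 0, 0, 0, -0.265], [0.4355, -0.119, 0, 0, 0, -0.265]]]' 0.094
python3 shift.py '[[[0, 0, 0.04, 0, 0, 0], [0, 0, 0.08, 0, 0, 0], [0, 0, 0.095, 0, 0, 0], [0, 0, 0.095, 0, 0, 0], [0, 0, 0.095, 0, 0, 0]]]'
python3 -c "
from h import *
go(372.5,362.7,26,115,'w')"
```

```text
key 0.011444806103563803 0.0021822863139371075 tcp 0.0018222406887419599 0.001358584558888979
time: 36.92
tool_pos: [0.3685, 0.3698, 0.1838]
eef_rot: [0.532, 0.846, -0.0, -0.002]
contact_force: [-0.1, -0.2, 0.3]
grip_width: 0.0938
grip_force: 0.0
time: 37.33
tool_pos: [0.3734, 0.361, 0.0893]
eef_rot: [0.538, 0.843, -0.002, -0.0]
contact_force: [0.7, 0.2, 0.3]
grip_width: 0.094
grip_force: 0.0
t 37.3333 shift [0.002  0.0001 0.0633] rv [-0.0038  0.0018 -0.0009] q [-0.9693  0.6665  0.221   2.0013 -0.2822  0.507  -0.1103]
```

```bash
python3 shift.py '[[[0, 0, 0.03, 0, 0, 0], [0, 0, 0.05, 0, 0, 0], [0, 0, 0.064, 0, 0, 0], [0, 0, 0.064, 0, 0, 0], [0, 0, 0.064, 0, 0, 0], [0, 0, 0.064, 0, 0, 0]]]'
python3 shift.py '[[[0, 0, 0, 0, 0, 0], [0, 0, 0, 0, 0, 0], [0, 0, 0, 0, 0, 0], [0, 0, 0, 0, 0, 0], [0, 0, 0, 0, 0, 0], [0, 0, 0, 0, 0, 0], [0, 0, 0, 0, 0, 0], [0, 0, 0, 0, 0, 0], [0, 0, 0, 0, 0, 0]]]' 0.04
python3 -c "
from h import *
go(372.5,362.7,26,115,'w')"
python3 shift.py '[[[0, 0, -0.02, 0, 0, 0], [0, 0, -0.05, 0, 0, 0], [0, 0, -0.09, 0, 0, 0], [0, 0, -0.13, 0, 0, 0], [0, 0, -0.17, 0, 0, 0], [0, 0, -0.173, 0, 0, 0], [0, 0, -0.173, 0, 0, 0]]]'
python3 -c "
from h import *
go(0,0,200)"
```

```text
time: 37.83
tool_pos: [0.3751, 0.363, 0.0283]
eef_rot: [0.538, 0.843, 0.001, 0.0]
contact_force: [-0.6, -1.3, 0.6]
grip_width: 0.0941
grip_force: 0.0
time: 38.58
tool_pos: [0.3742, 0.3625, 0.027]
eef_rot: [0.537, 0.843, 0.0, 0.0]
contact_force: [-0.4, -0.6, 2.4]
grip_width: 0.0558
grip_force: 30.0
t 38.5833 shift [ 0.0009 -0.0015  0.001 ] rv [ 0.0003 -0.0001 -0.0003] q [-0.9293  0.7747  0.1611  2.0243 -0.3192  0.3658 -0.0783]
time: 39.17
tool_pos: [0.3751, 0.3635, 0.2021]
eef_rot: [0.537, 0.843, 0.003, 0.0]
contact_force: [-0.4, 0.6, -1.5]
grip_width: 0.0558
grip_force: 30.0
t 39.1667 shift [-0.4533 -0.0008  0.0011] rv [ 0.0043 -0.0028  0.2669] q [-1.037   0.4941  0.3117  1.9113 -0.213   0.7628 -0.1701]
```

```bash
python3 shift.py '[[[-0.453, -0.001, 0.002, 0, 0, 0.267], [-0.453, -0.001, 0.002, 0, 0, 0.267], [-0.453, -0.001, 0.002, 0, 0, 0.267], [-0.453, -0.001, 0.002, 0, 0, 0.267], [-0.453, -0.001, 0.002, 0, 0, 0.267], [-0.453, -0.001, 0.002, 0, 0, 0.267], [-0.453, -0.001, 0.002, 0, 0, 0.267], [-0.453, -0.001, 0.002, 0, 0, 0.267], [-0.453, -0.001, 0.002, 0, 0, 0.267], [-0.453, -0.001, 0.002, 0, 0, 0.267], [-0.453, -0.001, 0.002, 0, 0, 0.267], [-0.453, -0.001, 0.002, 0, 0, 0.267]]]'
python3 shift.py '[[[0, 0, 0, 0, 0, 0], [0, 0, 0, 0, 0, 0], [0, 0, 0, 0, 0, 0], [0, 0, 0, 0, 0, 0]]]'
python3 look.py
python3 -c "
from h import *
go(1,0,122)"
```

```text
time: 40.17
tool_pos: [0.5656, -0.0586, 0.1961]
eef_rot: [0.649, 0.761, -0.003, 0.002]
contact_force: [0.7, -1.3, -0.2]
grip_width: 0.0556
grip_force: 30.0
time: 40.5
tool_pos: [0.5638, -0.0466, 0.1972]
eef_rot: [0.644, 0.765, -0.0, -0.001]
contact_force: [-0.4, -0.3, -1.1]
grip_width: 0.0559
grip_force: 30.0
S key [325.6119 180.194 ] 67
S key [325.9821 210.5   ] 56
t 40.6 shift [0.     0.0016 0.0757] rv [-0.0005 -0.0007  0.002 ] q [-0.2007  0.5679  0.3619  1.7955 -0.2627  0.8262  0.4599]
```

```bash
python3 hk.py 325.61 180.19 .197
python3 shift.py '[[[0, 0.001, 0.03, 0, 0, 0.002], [0, 0, 0.055, 0, 0, 0.002], [0, 0, 0.07, 0, 0, 0.002], [0, 0, 0.075, 0, 0, 0.002], [0, 0, 0.075, 0, 0, 0.002], [0, 0, 0.075, 0, 0, 0.002]]]'
python3 -c "
from h import *
go(0,0,105)"
```

```text
key 0.012584525555926708 0.004656079863435861 tcp 0.0009258155417403233 0.0016029954644834808
time: 41.1
tool_pos: [0.565, -0.0484, 0.1235]
eef_rot: [0.645, 0.764, 0.0, 0.0]
contact_force: [-0.3, -0.7, -0.2]
grip_width: 0.0554
grip_force: 30.0
t 41.1 shift [0.0005 0.001  0.0185] rv [ 0.0008  0.0002 -0.0018] q [-0.1644  0.6683  0.3131  1.8573 -0.3151  0.6635  0.5032]
```

```bash
python3 shift.py '[[[0.0005, 0.0013, 0.004, 0, 0, 0], [0.0005, 0.0013, 0.008, 0, 0, 0], [0.0005, 0.0013, 0.009, 0, 0, 0], [0.0005, 0.0013, 0.009, 0, 0, 0], [0.0005, 0.0013, 0.009, 0, 0, 0]]]'
python3 -c "
from h import *
go(0,-0.3,105)"
python3 shift.py '[[[0, 0.0005, 0.003, 0, 0, 0], [0, 0.0005, 0.006, 0, 0, 0], [0, 0.0005, 0.009, 0, 0, 0], [0, 0.0005, 0.011, 0, 0, 0], [0, 0.0005, 0.011, 0, 0, 0], [0, 0.0005, 0.011, 0, 0, 0]]]'
python3 -c "
from h import *
go(0,-0.3,105)"
```

```text
time: 41.52
tool_pos: [0.5658, -0.048, 0.1141]
eef_rot: [0.646, 0.764, 0.0, 0.0]
contact_force: [-0.5, -0.3, 0.1]
grip_width: 0.0557
grip_force: 30.0
t 41.5167 shift [0.0003 0.0004 0.0091] rv [ 0.0002  0.     -0.0024] q [-0.1601  0.6831  0.306   1.8607 -0.3215  0.6459  0.507 ]
time: 42.02
tool_pos: [0.5663, -0.0479, 0.1049]
eef_rot: [0.646, 0.764, 0.001, -0.0]
contact_force: [-4.6, 0.1, 18.2]
grip_width: 0.0559
grip_force: 30.0
t 42.0167 shift [ 0.0002 -0.0001 -0.0001] rv [ 0.0008 -0.0008 -0.0021] q [-0.1543  0.6968  0.2979  1.8652 -0.3285  0.6269  0.5134]
```

```bash
python3 shift.py '[[[0, 0, 0, 0, 0, 0], [0, 0, 0, 0, 0, 0], [0, 0, 0, 0, 0, 0], [0, 0, 0, 0, 0, 0], [0, 0, -0.02, 0, 0, 0], [0, 0, -0.05, 0, 0, 0], [0, 0, -0.09, 0, 0, 0], [0, 0, -0.115, 0, 0, 0], [0, 0, -0.115, 0, 0, 0]]]' 0.074
python3 look.py
python3 - <<'E'
from h import *
import pickle
T,S=pickle.load(open('s1.pkl','rb'))
up=lambda im,a,b,c,d,f:cv2.resize(im[c:d,a:b],None,fx=f,fy=f,interpolation=cv2.INTER_CUBIC)
cv=np.zeros((600,800,3),np.uint8)
cv[:400,:400]=up(S["image"],275,375,175,275,4); cv[:376,410:770]=up(T["image"],425,470,240,287,8)
cv[400:600,:240]=up(S["image"],270,350,340,400,3)[:200,:240] if 0 else cv2.resize(S["image"][340:400,270:350],(240,180))[0:180].repeat(1,0)[:180] if 0 else np.pad(cv2.resize(S["image"][340:400,270:350],(240,180)),((0,20),(0,0),(0,0)))
cv2.imwrite("pics/c2.png",cv[:,:,::-1])
s=4
im=cv2.cvtColor(cv2.resize(T["image"],None,fx=s,fy=s,interpolation=cv2.INTER_CUBIC),cv2.COLOR_RGB2HSV)
sub=np.zeros(im.shape[:2],bool); sub[240*s:290*s,425*s:475*s]=1
hh=im[...,0]; sat=im[...,1]; val=im[...,2]
yel=(hh>18)&(hh<35)&(sat>150)&(val>90)&sub; red=((hh<12)|(hh>170))&(sat>110)&sub; grn=(hh>40)&(hh<85)&(sat>60)&sub
for n,m in(("yellow",yel),("yel+red",yel|red),("green",grn)):
    p=np.argwhere(m)[:,::-1].astype(np.float32)
    if len(p): print(n,len(p),(np.array(cv2.minEnclosingCircle(p)[0])+.5)/s-.5,cv2.minEnclosingCircle(p)[1]/s,(p.mean(0)+.5)/s-.5)
E
```

```text
time: 42.77
tool_pos: [0.5696, -0.0487, 0.2229]
eef_rot: [0.646, 0.764, 0.003, 0.004]
contact_force: [0.3, 0.0, -0.5]
grip_width: 0.0743
grip_force: 0.0
S key [326.3  205.55] 60
yellow 2395 [449.669  262.9123] 11.39349365234375 [447.7059 263.1461]
yel+red 5378 [449.669  262.9123] 11.39349365234375 [449.3144 263.1677]
green 140 [462.4662 264.6926] 2.1076178550720215 [462.7732 264.7196]
```

View pics/c2.png

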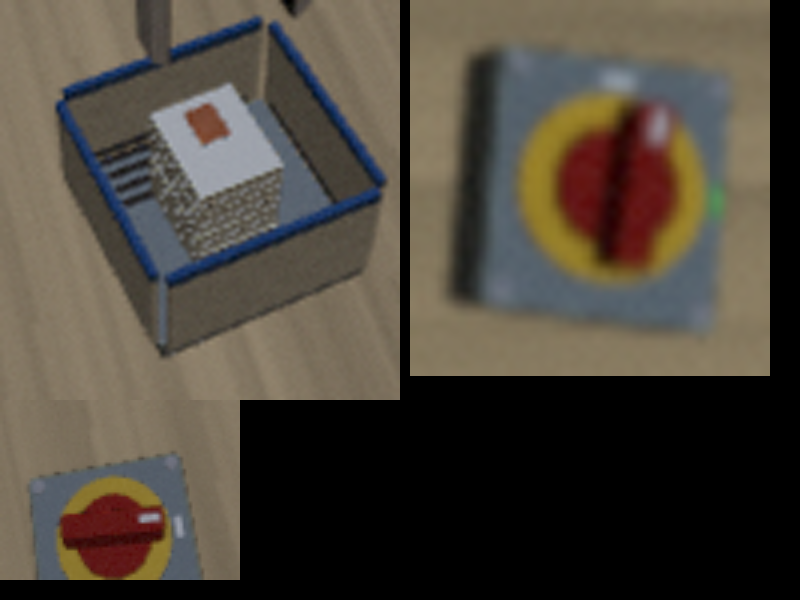

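```bash
python3 - <<'E'
from h import *
import pickle
T,S=pickle.load(open('s1.pkl','rb'))
P=[onz(T,p,.055)[:2] for p in((435.9,246),(464.6,249.4),(462.75,281.25),(434.6,277.5))]
print("corners",*P,"mean",np.mean(P,0),"sides",[np.linalg.norm(P[i]-P[i-1]) for i in range(4)])
xd=(P[0]-P[3])+(P[1]-P[2]); yd=(P[0]-P[1])+(P[3]-P[2])
print("yaw x",np.degrees(np.arctan2(xd[1],xd[0])),"from y",np.degrees(np.arctan2(yd[1],yd[0]))-90)
c=onz(T,(449.67,262.91),.059); g=onz(T,(462.6,264.7),.055); w=onz(T,((618-410)/8+425,78/8+240),.055)
print("disc",c,"green dir",np.degrees(np.arctan2(*(g-c)[1::-1]))+90,"white dir",np.degrees(np.arctan2(*(w-c)[1::-1])))
a=onz(T,(455.9,253.5),.101)[:2];b=onz(T,(452.75,273.1),.101)[:2]; d=a-b; print("bar",(a+b)/2,np.linalg.norm(d),np.degrees(np.arctan2(d[1],d[0])))
go(413,-395,200,-6,'w')
E
```

```text
corners [ 0.4682 -0.3597] [ 0.4587 -0.4476] [ 0.3627 -0.438 ] [ 0.3732 -0.3527] mean [ 0.4157 -0.3995] sides [np.float64(0.0952829455286753), np.float64(0.08846981599049586), np.float64(0.09649286440397345), np.float64(0.08588838350562517)]
yaw x -4.961795134979598 from y -6.566741264136567
disc [ 0.4172 -0.3989  0.059 ] green dir -6.929386469854833 white dir -9.674257085998962
bar [ 0.4154 -0.3992] 0.058212598541386947 -11.364883738048876
t 42.8667 shift [-0.3168 -0.2093  0.0181] rv [ 0.0013 -0.0014  1.8427] q [-0.2102  0.5456  0.3773  1.7689 -0.2526  0.8732  0.4476]
```

```bash
python3 shift.py '[[[-0.321, -0.205, 0.02, 0, 0, -1.25], [-0.321, -0.205, 0.02, 0, 0, -1.25], [-0.321, -0.205, 0.02, 0, 0, -1.25], [-0.321, -0.205, 0.02, 0, 0, -1.25], [-0.321, -0.205, 0.02, 0, 0, -1.25], [-0.321, -0.205, 0.02, 0, 0, -1.25], [-0.321, -0.205, 0.02, 0, 0, -1.25], [-0.321, -0.205, 0.02, 0, 0, -1.25], [-0.321, -0.205, 0.02, 0, 0, -1.25], [-0.321, -0.205, 0.02, 0, 0, -1.25], [-0.321, -0.205, 0.02, 0, 0, -1.25], [-0.321, -0.205, 0.02, 0, 0, -1.25]]]' 0.06
python3 shift.py '[[[0, 0, 0.03, 0, 0, 0], [0, 0, 0.05, 0, 0, 0], [0, 0, 0.05, 0, 0, 0], [0, 0, 0.05, 0, 0, 0]]]'
python3 -c "
from h import *
go(416,-399,90,171.5,'w')"
```

```text
time: 43.87
tool_pos: [0.4167, -0.3974, 0.1961]
eef_rot: [0.079, 0.997, 0.002, -0.001]
contact_force: [0.6, 0.5, 0.3]
grip_width: 0.0596
grip_force: 0.0
time: 44.2
tool_pos: [0.4181, -0.3956, 0.1469]
eef_rot: [0.076, 0.997, 0.001, -0.001]
contact_force: [0.3, -1.4, -0.4]
grip_width: 0.0601
grip_force: 0.0
t 44.2 shift [ 0.0014 -0.0038  0.0569] rv [ 0.0028 -0.0024 -0.004 ] q [ 0.7046  0.6239  0.0079  1.8062 -0.0087  0.7151  2.136 ]
```

```bash
python3 shift.py '[[[0.0015, -0.003, 0.02, 0, 0, 0], [0.0015, -0.003, 0.04, 0, 0, 0], [0.0015, -0.003, 0.055, 0, 0, 0], [0.0015, -0.003, 0.055, 0, 0, 0], [0.0015, -0.003, 0.055, 0, 0, 0], [0.0015, -0.003, 0.055, 0, 0, 0]]]'
python3 -c "
from h import *
go(416,-399,90,171.5,'w')"
python3 shift.py '[[[0, 0, 0, 0, 0, 0], [0, 0, 0, 0, 0, 0], [0, 0, 0, 0, 0, 0], [0, 0, 0, 0, 0, 0], [0, 0, 0, 0, 0, 0], [0, 0, 0, 0, 0, 0], [0, 0, 0, 0, 0, 0], [0, 0, 0, 0, 0, 0], [0, 0, 0, 0, 0, 0]]]' 0.0
python3 -c "
from h import *
go(416,-399,90,171.5,'w')"
```

```text
time: 44.7
tool_pos: [0.4168, -0.4014, 0.0945]
eef_rot: [0.077, 0.997, -0.001, 0.001]
contact_force: [0.6, -0.3, 0.1]
grip_width: 0.0599
grip_force: 0.0
t 44.7 shift [0.0012 0.0022 0.0044] rv [-0.0011  0.0021 -0.005 ] q [ 0.7144  0.7017  0.0059  1.8386 -0.0071  0.599   2.1422]
time: 45.45
tool_pos: [0.4159, -0.3984, 0.0929]
eef_rot: [0.076, 0.997, 0.002, -0.0]
contact_force: [0.6, 4.8, 4.7]
grip_width: 0.0137
grip_force: 29.7
t 45.45 shift [-0.0002 -0.0006  0.0029] rv [ 0.004  -0.0012 -0.0043] q [ 0.7147  0.7033  0.0034  1.8413 -0.0088  0.6002  2.1427]
```

```bash
python3 shift.py '[[[0, 0, 0, 0, 0, 0.08], [0, 0, 0, 0, 0, 0.16], [0, 0, 0, 0, 0, 0.24], [0, 0, 0, 0, 0, 0.32], [0, 0, 0, 0, 0, 0.4], [0, 0, 0, 0, 0, 0.48], [0, 0, 0, 0, 0, 0.56], [0, 0, 0, 0, 0, 0.64], [0, 0, 0, 0, 0, 0.72], [0, 0, 0, 0, 0, 0.8], [0, 0, 0, 0, 0, 0.8]]]'
python3 -c "
from h import *
go(416,-399,90,81.5,'w')"
python3 shift.py '[[[0, 0, 0, 0, 0, 0.08], [0, 0, 0, 0, 0, 0.16], [0, 0, 0, 0, 0, 0.24], [0, 0, 0, 0, 0, 0.32], [0, 0, 0, 0, 0, 0.4], [0, 0, 0, 0, 0, 0.48], [0, 0, 0, 0, 0, 0.56], [0, 0, 0, 0, 0, 0.64], [0, 0, 0, 0, 0, 0.7], [0, 0, 0, 0, 0, 0.7]]]'
python3 -c "
from h import *
from workcell import bot
go(416,-399,90,81.5,'w'); print(bot.read_state()['ft_torque'])"
```

```text
time: 46.37
tool_pos: [0.4167, -0.397, 0.0929]
eef_rot: [0.459, 0.888, 0.003, -0.002]
contact_force: [0.8, 7.4, 6.5]
grip_width: 0.0139
grip_force: 29.9
t 46.3667 shift [-0.0013 -0.0018  0.0029] rv [ 0.0013 -0.0063  0.7645] q [ 0.5727  0.7163  0.2248  1.8456 -0.2651  0.6134  1.5787]
time: 47.2
tool_pos: [0.4181, -0.3967, 0.0929]
eef_rot: [0.736, 0.677, 0.003, -0.002]
contact_force: [3.4, 7.9, 5.7]
grip_width: 0.0139
grip_force: 30.0
t 47.2 shift [-0.0025 -0.002   0.0029] rv [ 0.0012 -0.007   0.066 ] q [ 0.454   0.7456  0.4174  1.8479 -0.4809  0.653   1.0804]
[ 1.6551 -0.8265 -0.1377]
```

Continue toward the stop and watch the torque.

```bash
for i in 1; do python3 shift.py '[[[-0.001, -0.001, 0, 0, 0, 0.05], [-0.001, -0.001, 0, 0, 0, 0.1], [-0.001, -0.001, 0, 0, 0, 0.15], [-0.001, -0.001, 0, 0, 0, 0.15], [-0.001, -0.001, 0, 0, 0, 0.15]]]'; done
python3 -c "
from h import *
from workcell import bot
go(416,-399,90,81.5,'w'); print(bot.read_state()['ft_torque'])"
python3 shift.py '[[[0, 0, 0, 0, 0, 0.05], [0, 0, 0, 0, 0, 0.1], [0, 0, 0, 0, 0, 0.1], [0, 0, 0, 0, 0, 0.1]]]'
python3 -c "
from h import *
from workcell import bot
go(416,-399,90,81.5,'w'); print(bot.read_state()['ft_torque'])"
```

```text
time: 47.62
tool_pos: [0.4181, -0.3974, 0.0929]
eef_rot: [0.783, 0.623, 0.003, -0.002]
contact_force: [6.1, 8.3, 3.9]
grip_width: 0.0151
grip_force: 31.3
t 47.6167 shift [-0.0021 -0.0017  0.0029] rv [ 0.0017 -0.0072 -0.0785] q [ 0.4323  0.7538  0.4565  1.8481 -0.5236  0.6644  0.9767]
[ 1.648  -1.2429  0.6275]
time: 47.95
tool_pos: [0.418, -0.398, 0.0929]
eef_rot: [0.813, 0.583, 0.003, -0.001]
contact_force: [4.8, 7.5, 4.8]
grip_width: 0.0164
grip_force: 34.0
t 47.95 shift [-0.0016 -0.0016  0.0029] rv [ 0.0016 -0.0063 -0.178 ] q [ 0.4163  0.7601  0.4844  1.8483 -0.552   0.6726  0.9039]
[ 1.3698 -1.208   0.7738]
```

```bash
python3 shift.py '[[[0, 0, 0, 0, 0, -0.05], [0, 0, 0, 0, 0, -0.09], [0, 0, 0, 0, 0, -0.09]]]'
python3 shift.py '[[[0, 0, 0, 0, 0, 0], [0, 0, 0, 0, 0, 0], [0, 0, 0, 0, 0, 0], [0, 0, 0, 0, 0, 0], [0, 0, 0, 0, 0, 0], [0, 0, -0.03, 0, 0, 0], [0, 0, -0.07, 0, 0, 0], [0, 0, -0.11, 0, 0, 0], [0, 0, -0.15, 0, 0, 0], [0, 0, -0.15, 0, 0, 0]]]' 0.06
python3 shift.py '[[[-0.04, -0.04, 0, 0, 0, 0], [-0.08, -0.08, 0, 0, 0, 0], [-0.12, -0.12, 0, 0, 0, 0], [-0.15, -0.15, 0, 0, 0, 0], [-0.15, -0.15, 0, 0, 0, 0], [-0.15, -0.15, 0, 0, 0, 0], [-0.15, -0.15, 0, 0, 0, 0]]]'
python3 - <<'E'
from h import *
T,S=snap("top"),snap("side")
up=lambda im,a,b,c,d,f:cv2.resize(im[c:d,a:b],None,fx=f,fy=f,interpolation=cv2.INTER_CUBIC)
cv=np.zeros((600,800,3),np.uint8)
cv[:376,410:770]=up(T["image"],425,470,240,287,8); cv[:240,:320]=up(S["image"],270,350,340,400,4); cv[250:550,:400]=up(S["image"],200,400,130,280,2)
cv2.imwrite("pics/c3.png",cv[:,:,::-1])
E
```

```text
time: 48.2
tool_pos: [0.418, -0.3982, 0.0929]
eef_rot: [0.786, 0.619, 0.003, -0.001]
contact_force: [6.2, 6.4, 2.4]
grip_width: 0.0153
grip_force: 29.1
time: 49.03
tool_pos: [0.4163, -0.4063, 0.2503]
eef_rot: [0.788, 0.616, 0.001, 0.007]
contact_force: [0.9, -1.1, -0.1]
grip_width: 0.0602
grip_force: 0.0
time: 49.62
tool_pos: [0.2287, -0.5134, 0.2431]
eef_rot: [0.79, 0.613, -0.001, 0.0]
contact_force: [0.6, 0.1, -1.1]
grip_width: 0.06
grip_force: 0.0
```

View pics/c3.png

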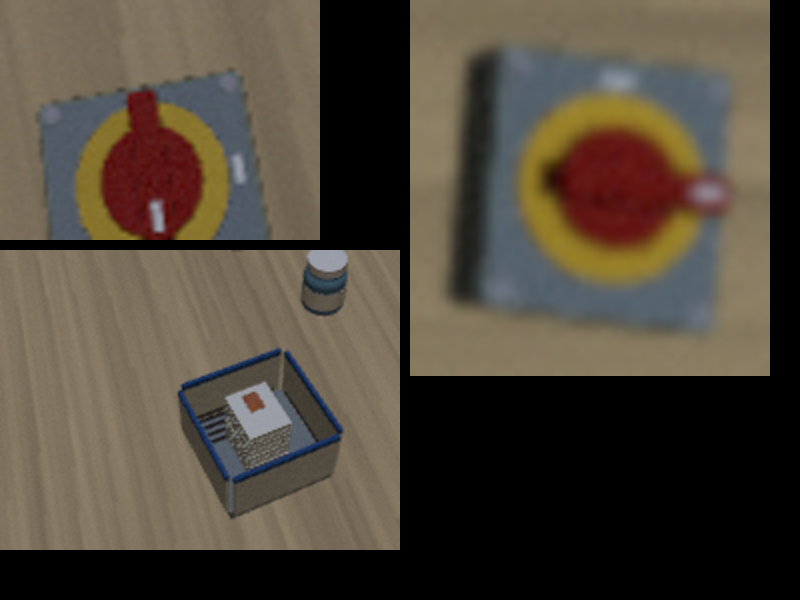

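```bash
python3 -c "
from workcell import bot
print(bot.job_done())"
```

```text
the job is handed in; nothing more can be done
None
```

I handed the job in at about 50 s. All four walls are upright against their stops, and all four sections are keyed in one seated pile. After that I turned the isolator clockwise to its stop, and I did not move the jar, cup or brush.

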